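Mount the camera head on the inspection stand

TASK

Mount the camera head on the inspection stand: slide its carriage onto the dovetail from the open end of the boom, gently and without ramming anything, until it is fully home against the stop block. Then turn the clamp knob clockwise until it is finger tight, not overtightened, with the carriage still against the stop, and let go. Leave the other things on the bench where they are.

Things in the scene. Friction and masses are not known exactly. Their poses are not given: they have to be found in the camera images.
- stand: Fixed stand: grey base plate 230 x 270 x 10 mm (x -70 to 160, y -110 to 160), column 30 mm thick, 170 mm tall at x -15, y 135, black boom 30 mm deep, z 105 to 145, along y from -90 to the column. Origin on the table, below the boom's front face; x points out of that face (the dovetail is on it), y from the boom's open end to the column, z up.
- rail: Steel dovetail on the boom's +x face, fixed to the stand, same axes. Origin on the boom face at the dovetail's mid height, 125 mm above the table. It stands 12 mm out of the face, is 26 mm high at the root and 40 mm at its front face, full size from y -86 to the column.
- rail_under: The dovetail's lower flank (same frame and origin as rail), which faces down and back to the boom. Tightening the clamp draws the carriage's fixed lower lip up against it; slack, the carriage hangs from the upper flank instead.
- rail_nose: Tapered lead-in of the dovetail at the open end, y -100 to -86 in the same frame as rail (same origin): at its tip about 4.5 to 6 mm smaller above and below and 3.6 mm less proud.
- rail_mouth (a point): Point on the open end: in the plane of the dovetail's front face (12 mm out of the boom), mid height, at the tip of the nose. Axes as the stand's.
- stop: Fixed aluminium stop block across the dovetail, 16 mm along y, 58 mm high, standing 26 mm out of the boom. Its place along the boom differs each time. Axes as the stand's; its face towards the open end is at its y = 0.
- stop_face (a point): Point on the stop's face towards the open end, 18 mm out of the boom face, at the dovetail's mid height. Axes as the stand's.
- head: Loose camera head, about 0.3 kg, upright on the table. Origin under the camera's axis, at the underside; x from carriage to camera, z up. Aluminium carriage x -76 to -54, y -32 to 32, z 0 to 77; bracket 24 mm wide, z 22 to 42; black camera housing 44 mm in x, 40 mm in y, z 24 to 72, lens below. Mounted, its axes point as the stand's; it is slid on towards +y.
- groove (a point): Middle of the carriage's dovetail groove, on the groove's bottom (x -66, y 0, z 32 in the head), which rests on the dovetail's front face. Fixed lip below, moving jaw above, ends open. Slack, it goes on best with this point 0.5 mm below the dovetail's mid height and 0.4 mm out from its front face, with at least 0.4 mm to spare each way; it slides freely and sags 1 to 4 mm; clamping lifts it back.
- camera_grip (a point): In the camera housing, on its axis, 16 mm below its top (z 56 in the head): grip the 40 mm width (along y) here. The carriage's knob stands 68 mm away towards -x and rises to z 114.
- carriage_end (a point): Centre of the carriage's leading end face, at x -60, y 32, z 32 in the head; it meets the stop. Home, it coincides with stop_face.
- knob_grip (a point): On the upright axis of the black knurled clamp knob (27 mm across, 22 mm high), at half height: x -68, y 0, z 103 in the head, 25.5 mm above the carriage's top. Clockwise from above tightens. It drags at 0.1 N m; after 0.1 to 1.1 rad (unknown) the jaw bites and torque rises 0.5 N m per rad. About 0.1 N m above the drag is finger tight, 0.17 too much. It stays put when let go.
- board: Bystander: green circuit board 90 x 70 mm, 15 mm high, loose on the stand's base plate below the boom. Origin under its centre.
- screwdriver: Bystander: red-handled screwdriver 190 mm long, lying. Origin under its middle.
- tape: Bystander: roll of black tape, 52 mm across, 19 mm high. Origin under its centre.
- duster: Bystander: upright white spray can, 65 mm across, 192 mm tall. Origin under its centre.
- multimeter: Bystander: hand-held multimeter 150 x 75 x 41 mm, lying. Origin under its centre.
- project_box: Bystander: black plastic box 85 x 60 x 32 mm. Origin under its centre.
Mind the look-alikes: they are no part of the job. What is meant by the head is not orange or yellow, and is the larger of those in its own colour.

How it is judged (in metres and radians):
On the way, in this order (a step that is already met when the one before it is completed fails the run):
1. the carriage is on the dovetail, home against the stop (y of carriage_end in the frame of stop_face between -0.0015 and 0.002 m and x of carriage_end in the frame of stop_face between -0.0025 and 0.0035 m and z of carriage_end in the frame of stop_face between -0.005 and 0.003 m and angle between the y axis of head and the y axis of stand, either way round below 0.05 rad), for 0.2 s.
2. the clamp is tight: the carriage's lower lip is drawn firmly against the underside of the dovetail (contact force between head and rail_under above 22 N), for 0.2 s.
At the end, for the whole second after the job is handed in: The carriage is square on the dovetail with its end within 1.5 mm of the stop (3.5 mm out of the face, 3 mm in height), the clamp drawing its lower lip against the dovetail's underside with 22 to 75 N, and the head at rest (y of carriage_end in the frame of stop_face between -0.0015 and 0.002 m and x of carriage_end in the frame of stop_face between -0.0025 and 0.0035 m and z of carriage_end in the frame of stop_face between -0.003 and 0.003 m and angle between the y axis of head and the y axis of stand, either way round below 0.05 rad and linear speed of head below 0.01 m/s and contact force between head and rail_under above 22 N); the robot touches nothing.
It fails at once if the carriage is rammed against the end of the dovetail (contact force between head and rail_nose above 30 N).
It fails at once if the carriage is rammed against the stop (contact force between head and stop above 30 N).
It fails at once if the clamp is overtightened (contact force between head and rail_under above 75 N).
It fails at once if another thing on the bench is moved by over 15 mm (distance of any of board, screwdriver, tape, duster, multimeter, project_box from where it was at the start of the episode above 0.015 m).
It also fails if it takes over 69 s, if anything falls off the work surface, if the arm or the gripper's body presses on something with over 40 N, if the wrist force passes 120 N, or if a joint passes its speed limit or range.

ROBOT

A 6-joint arm with a two-finger parallel gripper is mounted at the origin on the work surface. World frame = base frame: x ahead of the robot, y to its left, z up, the work surface at z = 0. Lengths are in m, angles in degrees, forces in N, time in s.
With the tool pointing down it reaches from about 0.325 to 0.85 m from the base axis. Payload 4.4 kg.
Tool frame: the origin (TCP) lies at the very end of the fingers, on their centre line; the grasp point (between the pads) lies 19 mm behind it; y points along the fingers, x is the direction in which the jaws open and shut, and the axes are right-handed (so a half turn about y gives the same grasp; the last joint's range is limited). The gripper opens to 94 mm and grips with 3 to 60 N. Pads are 16 mm wide; open, the fingers measure 119 mm over their backs; the gripper's body (75 mm by 177 mm) begins 78 mm behind the grasp point.
Start: joints at [57.382, 11.837, 88.321, -0, 79.842, -8.623], TCP at [0.234, 0.525, 0.205] pointing down, gripper open.
Joint ranges: [-156.59, 156.59], [-49.26, 127.26], [12.9, 141.05], [-63.56, 243.56], [4.71, 150.69], [-161.64, 161.64]. Speed limits (degrees/s): [159.86, 159.86, 180, 180, 180, 180].

INTERFACE

Orientations are given as a 3x3 rotation matrix whose columns are the frame's x, y, z axes.
In Python, from bench import env gives the robot as it stands.
- The arm moves only by the shell command python3 -m handwheel 'ROWS'. ROWS is a JSON object of lists of equal length, an entry for each row: "dp": the shift along the world's x, y, z in cm, a list of three; "spin": the turn about the world's z in rad; "grip": the gripper's target within -1 to 1 (shut at 1, half-way at 0, fully open at -1). In form: {"dp": [[tx, ty, tz], ...], "spin": [spin, ...], "grip": [grip, ...]}. A call has 1 to 12 rows; each row shifts and turns the commanded pose from where the row before left it; what a row does not reach is not made up. A row lasts 1/12 s, in which the tool goes at most 41.7 mm and 7.16 degrees, less where a joint would pass 70% of its speed; a pose out of reach is approached as far as the arm can. A call is refused whole if a number of a shift passes 4.17 or a number of a turn 0.125, either way. A call with a gripper value outside its range is refused whole. The fingers move at their own pace and stop on an object; the grip force is fixed at half the most. Time passes only in rows, so rows that do not move let the fingers close. It gives the time, the measured TCP pose, the force and the opening at its end, in the units of the state.
- env.get_obs(): the state, without advancing time (a new reading comes with each control period).
- env.get_image(name): name is "side" or "top"; returns a dict with "frame" (384x512x3 uint8, red, green, blue), "mtx" (3x3 intrinsics, pixels), "distortion" ([k1, k2, p1, p2, k3] as OpenCV has them; the pictures are not rectified), "cam_to_world" (4x4, takes a point from camera to world coordinates). Camera axes: x right, y up, looking along -z (the intrinsics and any distortion apply to the point x, -y, -z); pixel columns grow to the right and rows downward; lengths in m; the calibration is good to about 2 mm. A picture is of the moment at which its call begins. There is no depth.
- env.job_done(): hands the job in, once; it reports no verdict.
Trained networks look in a picture, given as the dict that the camera call returned (one of the last four; its "shot" number tells which), for a name from the list of things; names that differ only in an ending like _2 or _b are one class to them, and where a whole thing is asked for, a point or a joint stands for the part that bears it (a point fixed in the world has none). Each returns a list of dicts, best first, with "score" (0 to 1); they miss things now and then, are a little off and sometimes report something else, mostly with a low value. They report only what shows in the picture. A call takes as long as a camera call. They do not tell look-alikes from the thing itself.
- env.search_frame(picture, name): "extent" ([left, top, width, height] in pixels, round what is visible of it).
- env.regions_of(picture, name): "region" (384x512 bool, what is visible of it) and "extent" ([left, top, width, height] in pixels, round what is visible of it).
- env.landmark_of(picture, name): "xy" ([column, row] in pixels: a listed point, or the origin of a listed thing).
The state is a dict: "time": time; "qpos": joint angles; "qvel": joint speeds; "joint_torque": joint torques, N m; "tool_pos": TCP position; "ee_rot": TCP orientation; "wrist_force": force on the tool from outside, world axes, zero at the start; "moment": the same for the moment, N m; "gripper_width": finger opening in m.
Only numpy, scipy, OpenCV 4.12 (cv2) and the standard library are available. Lean on these libraries where they do the work, as an engineer would, in place of code of your own. Each camera call takes 0.05 s, during which the arm holds its last target.

## Working session

There is one attempt and no reset: what is moved stays moved. The work goes in short steps, Python scripts to look and compute and a shell command to move; the robot and the scene stay as the last step left them, time stands still between calls to the robot, and variables do not carry over. Pictures are saved under pics/ and viewed, and the job is handed in when it is done.

```bash
ls; mkdir -p pics; python3 - <<'E'
from bench import env
import cv2
o=env.get_obs(); print({k:o[k] for k in ('time','tool_pos','ee_rot','wrist_force','gripper_width')})
for n in('side','top'):
    p=env.get_image(n); cv2.imwrite(f'pics/{n}0.png',p['frame'][:,:,::-1]); print(n,p['mtx'],p['distortion'],p['cam_to_world'])
    for t in ['head','stand','stop','rail_mouth','stop_face','groove','camera_grip','knob_grip','carriage_end','duster','board','screwdriver','tape','multimeter','project_box']:
        r=env.landmark_of(p,t); print(t,[(round(d['score'],2),[round(float(v),1) for v in d['xy']]) for d in r][:4])
E
```

```text
pics
{'time': 0.0, 'tool_pos': array([0.2334038 , 0.52461938, 0.20429493]), 'ee_rot': array([[ 4.06677649e-01, -1.23424199e-03, -9.13570888e-01],
       [ 9.13568993e-01, -1.89469994e-03,  4.06679365e-01],
       [-2.23288345e-03, -9.99997443e-01,  3.57033091e-04]]), 'wrist_force': array([ 0.42633039, -1.08420108,  0.78028565]), 'gripper_width': 0.09377600402597884}
side [[384.84497539   0.         253.37142449]
 [  0.         384.84497539 192.87198422]
 [  0.           0.           1.        ]] [-0.03800371  0.          0.          0.          0.        ] [[ 0.89517729  0.26657444 -0.3572054   0.14850962]
 [-0.44522815  0.57208183 -0.68883545 -0.76239202]
 [ 0.0207248   0.77566774  0.6308011   0.80217714]
 [ 0.          0.          0.          1.        ]]
head [(0.93, [334.1, 311.6]), (0.71, [311.3, 269.7]), (0.64, [267.1, 306.5]), (0.59, [211.3, 274.2])]
stand [(0.79, [230.2, 210.6])]
stop [(0.57, [224.8, 170.2])]
rail_mouth [(0.72, [246.5, 193.8]), (0.29, [230.8, 206.4])]
stop_face [(0.6, [232.7, 170.3]), (0.3, [309.5, 260.1])]
groove [(0.94, [203.5, 250.8]), (0.85, [288.9, 269.6
[... 1383 characters left out ...]
.7]), (0.76, [347.8, 260.8]), (0.66, [353.9, 198.3])]
camera_grip [(0.84, [327.7, 190.2]), (0.73, [296.0, 267.5]), (0.58, [375.0, 194.4]), (0.57, [346.3, 241.2])]
knob_grip [(0.95, [351.0, 264.9]), (0.93, [280.5, 272.7]), (0.63, [359.6, 196.3])]
carriage_end [(0.89, [281.2, 261.0]), (0.88, [316.3, 210.7]), (0.77, [333.3, 260.5]), (0.74, [355.7, 189.6])]
duster [(0.64, [215.0, 223.6]), (0.57, [111.2, 242.6]), (0.42, [227.3, 223.9])]
board [(0.7, [223.3, 197.6])]
screwdriver [(0.62, [298.3, 135.5]), (0.23, [329.7, 208.9]), (0.18, [223.0, 194.3])]
tape [(0.42, [340.4, 155.8])]
multimeter [(0.71, [113.3, 179.2]), (0.31, [329.3, 194.6])]
project_box [(0.67, [397.5, 175.2]), (0.4, [214.8, 222.4])]
```

View pics/side0.png

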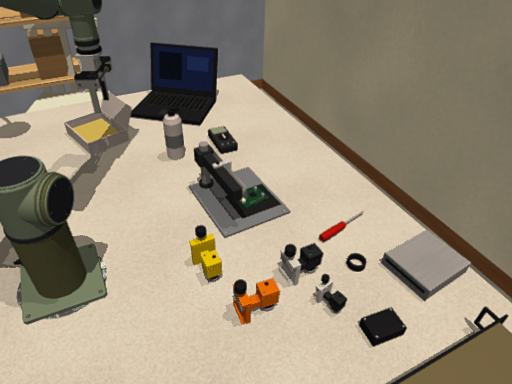

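View pics/top0.png

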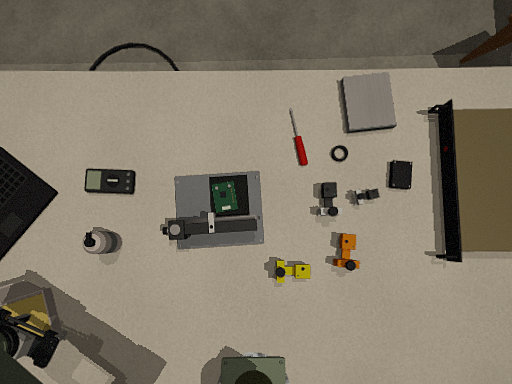

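```bash
python3 - <<'E'
import cv2
a=cv2.imread('pics/side0.png')[190:350,170:410]; cv2.imwrite('pics/sidec.png',cv2.resize(a,None,fx=3.2,fy=3.2,interpolation=2))
a=cv2.imread('pics/top0.png')[120:300,190:430]; cv2.imwrite('pics/topc.png',cv2.resize(a,None,fx=3.2,fy=3.2,interpolation=2))
E
```

```text
(no output)
```

View pics/sidec.png

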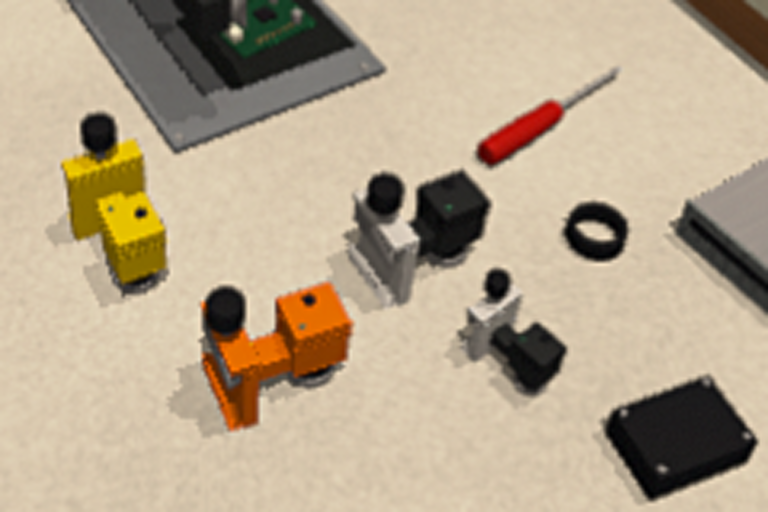

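View pics/topc.png

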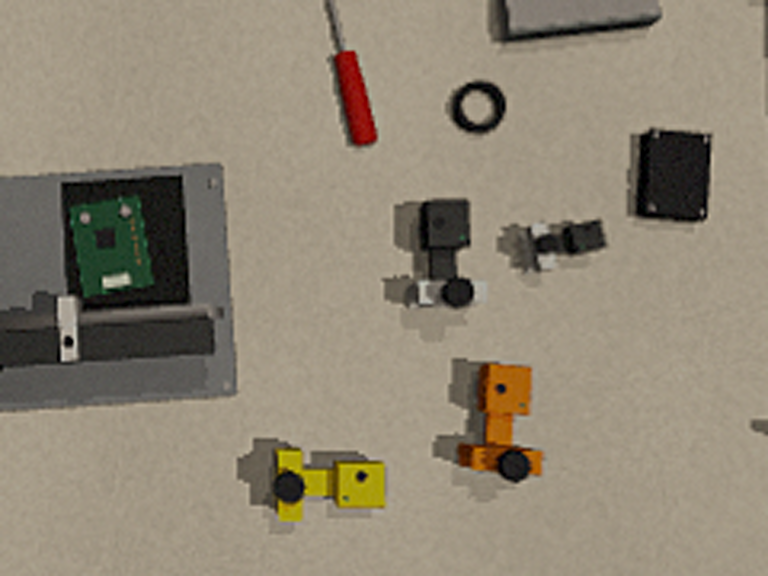

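Candidates for the head:

| Head | Side pixel | Top pixel | Verdict |
|---|---|---|---|
| Yellow | (208,255) | (295,270) | out, wrong colour |
| Orange | (255,300) | (347,250) | out, wrong colour |
| Small grey/black | (335,292) | (367,195) | out, the smaller of its colour |
| Large grey/black | (300,260) | (328,200) | chosen |

The crops confirm it is the larger grey one. The boom's open end faces right in the top view, at about (260,217), and the stop is at about (212,222).

```bash
cat > lib.py <<'E'
from bench import env
import numpy as np, cv2
from scipy.optimize import least_squares
np.set_printoptions(precision=4,suppress=True)
F=np.diag([1,-1,-1.])
def proj(p,X):
    M=np.asarray(p['cam_to_world']); R=F@M[:3,:3].T; t=-R@M[:3,3]
    return cv2.projectPoints(np.asarray(X,float).reshape(-1,1,3),cv2.Rodrigues(R)[0],t,np.asarray(p['mtx']),np.asarray(p['distortion'],float))[0].reshape(-1,2)
def ray(p,uv):
    M=np.asarray(p['cam_to_world']); n=cv2.undistortPoints(np.array(uv,float).reshape(-1,1,2),np.asarray(p['mtx']),np.asarray(p['distortion'],float)).ravel()
    return M[:3,3],M[:3,:3]@np.array([n[0],-n[1],-1])
def onz(p,uv,z):
    c,d=ray(p,uv); return c+d*(z-c[2])/d[2]
def Rz(a): c,s=np.cos(a),np.sin(a); return np.array([[c,-s,0],[s,c,0],[0,0,1]])
HEAD={'head':(0,0,0),'groove':(-.066,0,.032),'camera_grip':(0,0,.056),'carriage_end':(-.060,.032,.032),'knob_grip':(-.068,0,.103)}
def fit(obs,z0=None,x0=(.55,-.2,0,0)):
    """obs list of (pic,localpt,uv); returns x,y,yaw(,z)"""
    L=np.array([o[1] for o in obs])
    def res(v):
        z=z0 if z0 is not None else v[3]
        W=L@Rz(v[2]).T+[v[0],v[1],z]
        return np.concatenate([(proj(o[0],W[i])[0]-o[2]) for i,o in enumerate(obs)])
    r=least_squares(res,x0 if z0 is None else x0[:3],loss='soft_l1',f_scale=1.0)
    return r.x,res(r.x).reshape(-1,2)
def marks(p,names,guess,tol=15,mins=.3):
    out=[]
    for n,w in names.items():
        e=proj(p,guess(w))[0]
        c=[d for d in env.landmark_of(p,n) if np.hypot(*(np.array(d['xy'])-e))<tol and d['score']>mins]
        if c: out.append((p,w,np.array(c[0]['xy'],float),n))
    return out
E
cat > m1.py <<'E'
from lib import *
ps=[env.get_image(n) for n in('top','side')]
g=onz(ps[0],(327.7,190.2),.056); print('camgrip top z56',g, 'side',onz(ps[1],(309.5,255.3),.056))
guess=lambda w:np.array([g[0],g[1],0])+np.array(w)
obs=sum([marks(p,HEAD,guess) for p in ps],[])
v,r=fit(obs,0.0); print('head x,y,yaw',v); 
for o,e in zip(obs,r): print(o[3],o[2],e)
for k in(0,1):
    ob=[o for o in obs if o[0] is ps[k]]; print(k,fit(ob,0.0)[0])
E
python3 m1.py
python3 - <<'E'
import cv2
a=cv2.imread('pics/top0.png')[160:260,165:275]; cv2.imwrite('pics/topst.png',cv2.resize(a,None,fx=6,fy=6,interpolation=2))
a=cv2.imread('pics/side0.png')[130:240,180:300]; cv2.imwrite('pics/sidest.png',cv2.resize(a,None,fx=5.4,fy=5.4,interpolation=2))
E
```

```text
camgrip top z56 [ 0.5961 -0.2316  0.056 ] side [ 0.5887 -0.237   0.056 ]
head x,y,yaw [ 0.5981 -0.2417 -0.0942]
head [331.9 194.1] [-4.0855 -2.3697]
groove [328.4 211.5] [-0.2179  0.1723]
camera_grip [331.6 187.5] [-0.5855  2.0087]
carriage_end [317.1 208.4] [0.8252 0.4339]
knob_grip [331.4 209. ] [0.9955 1.5768]
head [309.1 268.7] [1.9537 0.7404]
groove [291.9 269.9] [-2.2454 -1.5867]
camera_grip [309.4 256.1] [ 4.1879 -0.7464]
carriage_end [283.6 259.9] [ 2.94   -1.1234]
knob_grip [292.  246.9] [-0.7334  2.7664]
0 [ 0.5986 -0.2455 -0.1756]
1 [ 0.5956 -0.2362  0.0425]
```

View pics/topst.png

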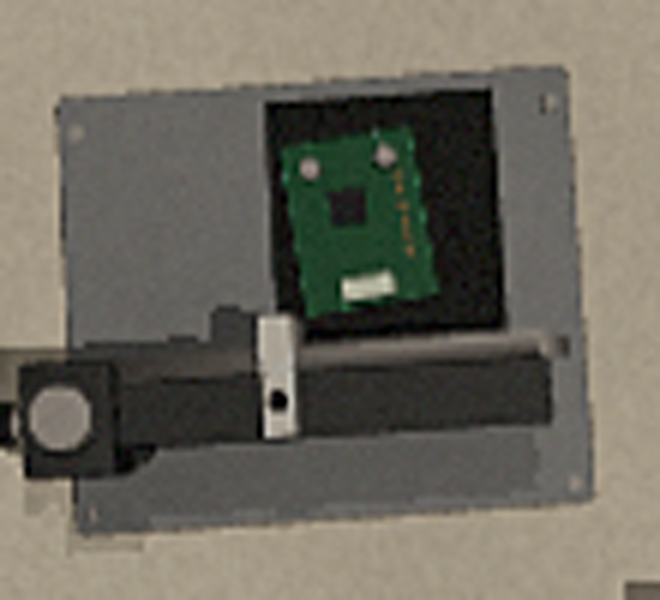

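View pics/sidest.png

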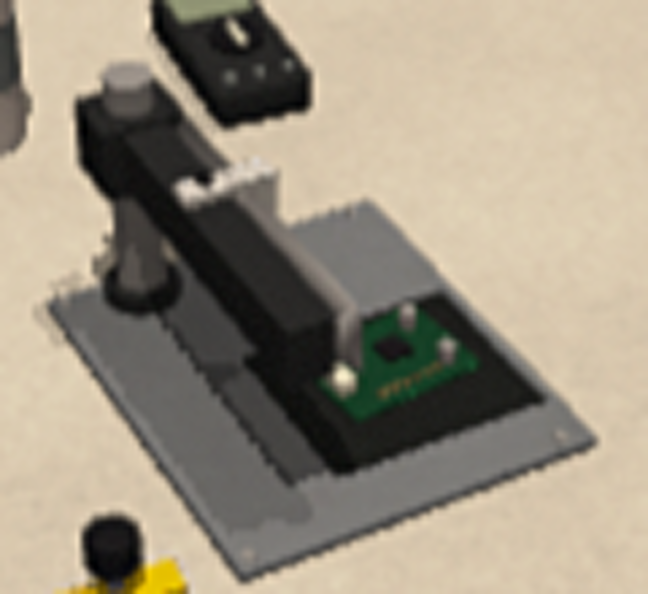

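```bash
cat > edge.py <<'E'
from lib import *
from scipy.spatial import ConvexHull
from scipy.ndimage import map_coordinates
def box(x0,x1,y0,y1,z0,z1): return np.array([(x,y,z) for x in(x0,x1) for y in(y0,y1) for z in(z0,z1)],float)
def hull_edges(p,W):
    uv=proj(p,W); h=ConvexHull(uv).vertices
    return [(uv[h[i]],uv[h[(i+1)%len(h)]]) for i in range(len(h))], uv[h].mean(0)
def measure(p,W,half,sign=None,skip=(),minlen=6,thr=6):
    """silhouette edge offsets: list of (pt, outward normal, offset)"""
    g=cv2.cvtColor(p['frame'],cv2.COLOR_RGB2GRAY).astype(float)
    out=[]; E,c=hull_edges(p,W)
    for k,(a,b) in enumerate(E):
        L=np.hypot(*(b-a))
        if L<minlen: continue
        d=(b-a)/L; n=np.array([d[1],-d[0]]); 
        if n@((a+b)/2-c)<0:n=-n
        for s in np.linspace(.12,.88,max(4,int(L*.8))):
            q=a+(b-a)*s; t=np.arange(-half,half+.01,.25)
            P=q+t[:,None]*n; f=map_coordinates(g,[P[:,1],P[:,0]],order=1,mode='nearest')
            f=np.convolve(f,np.ones(3)/3,'same'); gr=np.gradient(f)/.25; gr[:3]=0;gr[-3:]=0
            if sign is not None: gr=gr*sign; gr[gr<0]=0   # sign=+1: brighter outside
            i=np.argmax(abs(gr))
            if abs(gr[i])<thr: continue
            w=abs(gr)[max(0,i-3):i+4]; tt=t[max(0,i-3):i+4]
            out.append((k,q,n,(w*tt).sum()/w.sum()))
    return out
def track(ps,boxes,v0,z=0.0,half=4,iters=15,mask=None,freeyaw=True,sign=1,thr=6):
    """boxes: local corner sets. fits x,y,yaw"""
    v=np.array(v0,float)
    for it in range(iters):
        h=half if it<6 else max(1.5,half/2)
        J=[];r=[]
        for p in ps:
            for B in boxes:
                M=measure(p,B@Rz(v[2]).T+[v[0],v[1],z],h,sign,thr=thr)
                def uvof(vv,q=None):
                    return hull_edges(p,B@Rz(vv[2]).T+[vv[0],vv[1],z])
                for k,q,n,o in M:
                    if mask is not None and mask(p,q): continue
                    X=planept(p,q,z+B[:,2].mean())
                    row=[]
                    for dv in((1e-3,0,0),(0,1e-3,0),(0,0,1e-2)):
                        dX=np.array([dv[0],dv[1],0])
                        rel=X-[v[0],v[1],X[2]]; 
                        Y=Rz(dv[2])@rel+[v[0],v[1],X[2]]+dX
                        row.append(((proj(p,Y)[0]-q)@n)/max(dv))
                    J.append(row);r.append(o)
        J=np.array(J);r=np.array(r)
        if not freeyaw: J[:,2]=0
        w=1/(1+(r/1.0)**2)
        s=np.linalg.lstsq(J*w[:,None],r*w,rcond=None)[0]
        v+=s*.8
    return v,len(r),np.sqrt(np.average(r**2,weights=w)),np.median(abs(r))
def planept(p,uv,z): return onz(p,uv,z)
def draw(p,boxes,v,z,fn,crop,k=5):
    im=cv2.resize(p['frame'][:,:,::-1],None,fx=k,fy=k,interpolation=cv2.INTER_CUBIC)
    for B,col in boxes:
        uv=(proj(p,B@Rz(v[2]).T+[v[0],v[1],z])+.5)*k-.5
        for i in range(8):
            for j in range(i):
                if (abs(B[i]-B[j])>1e-9).sum()==1: cv2.line(im,tuple(int(a) for a in uv[i]),tuple(int(a) for a in uv[j]),col,1)
    x0,y0,x1,y1=[int(c*k) for c in crop]; cv2.imwrite(fn,im[y0:y1,x0:x1])
PLATE=box(-.07,.16,-.11,.16,0,.01); BOOM=box(-.03,0,-.09,.12,.105,.145); RAIL=box(0,.012,-.1,.12,.105,.145)
CAM=box(-.022,.022,-.02,.02,.024,.072); CARR=box(-.076,-.054,-.032,.032,0,.077)
E
cat > m2.py <<'E'
from edge import *
ps={n:env.get_image(n) for n in('top','side')}
for n,p in ps.items():
    m=lambda p,q,n=n:(n=='top' and q[0]<190 and q[1]>205) or (n=='side' and q[0]<212 and q[1]<190)
    v0=(.50,.09,.06)
    v,N,e,md=track([p],[PLATE],v0,half=6,mask=m); print(n,'stand',v,N,e,md)
    draw(p,[(PLATE,(0,0,255)),(BOOM,(0,255,0)),(RAIL,(255,0,0))],v,0,f'pics/{n}_st.png',(160,125,300,250) if n=='side' else (160,160,275,260),5)
    h,N,e,md=track([p],[CAM],(.598,-.24,-.05),half=4); print(n,'head cam',h,N,e,md)
    draw(p,[(CAM,(0,0,255)),(CARR,(0,255,0))],h,0,f'pics/{n}_hd.png',(270,230,340,290) if n=='side' else (300,170,385,225),8)
E
python3 m2.py
```

```text
top stand [0.5003 0.0764 0.0588] 213 0.34494294574817136 0.23289762896729546
top head cam [ 0.598  -0.235   0.0056] 42 0.15660875955742434 0.06640594322133969
side stand [0.497  0.0787 0.0613] 173 0.4712644301735736 0.20376407461193585
side head cam [ 0.5926 -0.2363  0.061 ] 63 0.4242886027203483 0.2891845547633472
```

View pics/top_st.png

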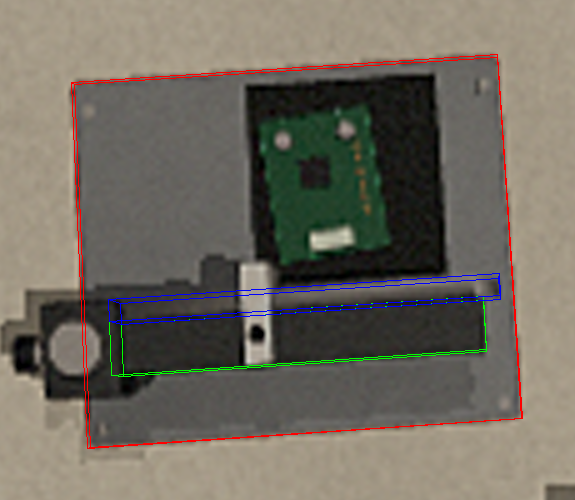

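View pics/side_st.png

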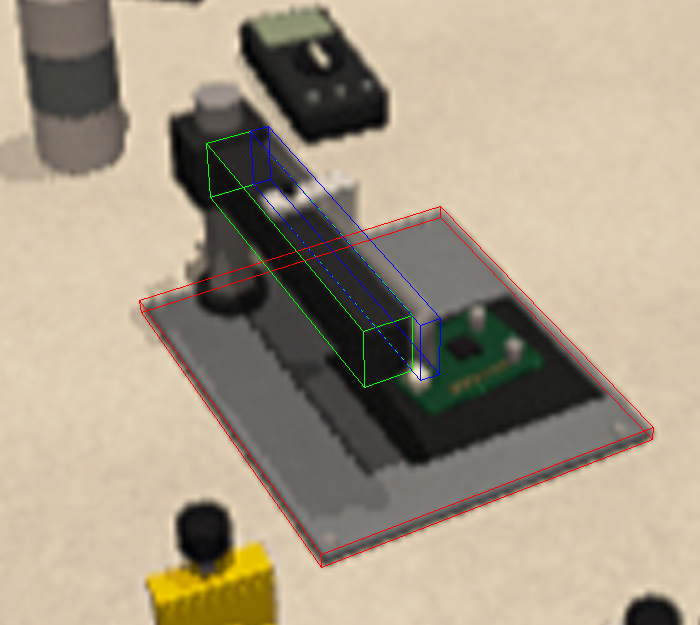

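View pics/top_hd.png

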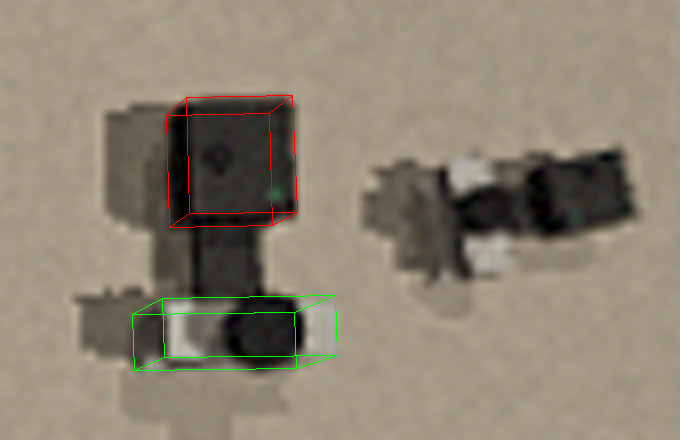

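View pics/side_hd.png

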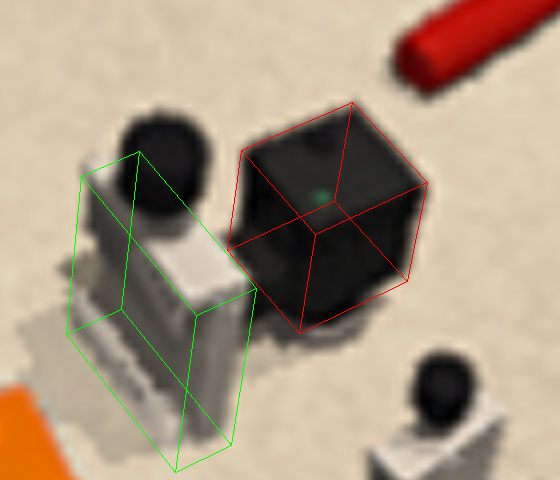

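The stand fits well: pose about (0.500, 0.076), yaw 0.059 in the top view, and the two views agree to about 3 mm. The head is at about (0.598, -0.235), yaw about 0.006 from the black housing at top (328,190). I'm moving above the housing now.

```bash
python3 -m handwheel '{"dp":[[1.6,-3.3,0.6],[1.6,-3.3,0.6],[1.6,-3.3,0.6],[1.6,-3.3,0.6],[1.6,-3.3,0.6],[1.6,-3.3,0.6],[1.6,-3.3,0],[1.6,-3.3,0],[1.6,-3.3,0],[1.6,-3.3,0],[1.6,-3.3,0],[1.6,-3.3,0]],"spin":[0.035,0.035,0.035,0.035,0.035,0.035,0.035,0.035,0.035,0.035,0.035,0.035],"grip":[-0.3,-0.3,-0.3,-0.3,-0.3,-0.3,-0.3,-0.3,-0.3,-0.3,-0.3,-0.3]}'
```

```text
time: 3.3
tool_pos: [0.4263, 0.1276, 0.2418]
ee_rot: [[-0.003, 0.001, -1.0], [1.0, 0.0, -0.003], [0.0, -1.0, -0.001]]
wrist_force: [-0.5, 0.7, 0.4]
gripper_width: 0.0609
```

```bash
python3 -m handwheel '{"dp":[[1.6,-3.3,0],[1.6,-3.3,0],[1.6,-3.3,0],[1.6,-3.3,0],[1.6,-3.3,0],[1.6,-3.3,0],[1.6,-3.3,0],[1.6,-3.3,0],[1.6,-3.3,0],[1.6,-3.3,0],[1.2,-3.3,-3],[0,0,-3.5]],"spin":[0,0,0,0,0,0,0,0,0,0,0,0],"grip":[-0.3,-0.3,-0.3,-0.3,-0.3,-0.3,-0.3,-0.3,-0.3,-0.3,-0.3,-0.3]}'; python3 - <<'E'
from edge import *
p=env.get_image('top'); q=env.get_image('side'); o=env.get_obs(); print(o['tool_pos'],o['qpos'])
a=cv2.resize(p['frame'][150:250,280:420,::-1],None,fx=4,fy=4); b=cv2.resize(q['frame'][180:320,240:380,::-1],None,fx=2.857,fy=2.857)
cv2.imwrite('pics/pre.png',np.vstack([a, cv2.resize(b,(400,400))[:,:400] if 0 else np.pad(cv2.resize(b,(400,400))[:200*2],((0,0),(0,160),(0,0)))])[:600*2]); cv2.imwrite('pics/pre_t.png',a); cv2.imwrite('pics/pre_s.png',b)
E
```

```text
time: 4.3
tool_pos: [0.6009, -0.2383, 0.1828]
ee_rot: [[0.004, 0.01, -1.0], [1.0, -0.008, 0.003], [-0.008, -1.0, -0.01]]
wrist_force: [0.1, -0.0, -0.2]
gripper_width: 0.0611
[ 0.5924 -0.2296  0.172 ] [ -28.9886   21.1294   80.5507    0.0126   79.1194 -118.926 ]
```

View pics/pre_t.png

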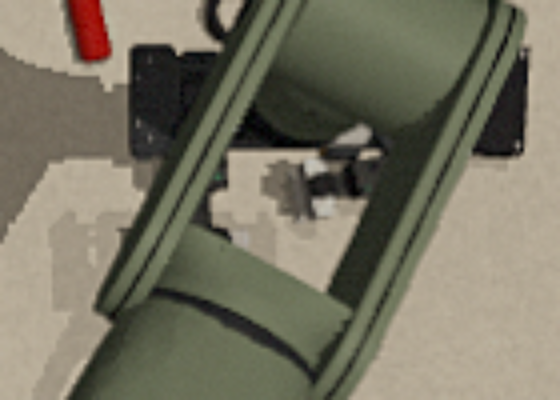

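View pics/pre_s.png

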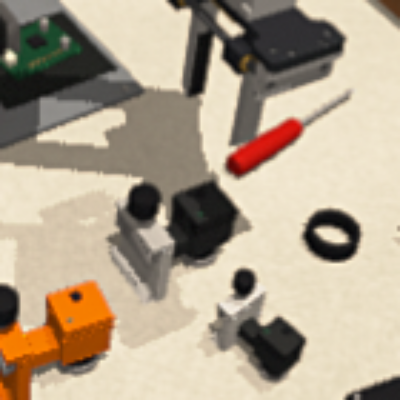

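```bash
python3 -m handwheel '{"dp":[[0,0,0],[0,0,0]],"spin":[0.006,0],"grip":[-0.3,-0.3]}'; python3 - <<'E'
from lib import *
o=env.get_obs(); print(o['tool_pos'],np.degrees(np.arctan2(o['ee_rot'][1,0],o['ee_rot'][0,0])),o['wrist_force'],o['moment'])
E
```

```text
time: 4.57
tool_pos: [0.5973, -0.23, 0.1811]
ee_rot: [[-0.008, 0.002, -1.0], [1.0, -0.001, -0.008], [-0.001, -1.0, -0.002]]
wrist_force: [0.4, -0.7, 0.6]
gripper_width: 0.061
[ 0.5973 -0.23    0.1811] 90.48226576140058 [ 0.3925 -0.7029  0.5523] [ 0.0513 -0.0453  0.0259]
```

```bash
python3 -m handwheel '{"dp":[[0,-0.3,-2],[0,-0.3,-3],[0,0,-3],[0,0,-2.5],[0,0,-1.5],[0,0,-1],[0,0,0],[0,0,0],[0,0,0]],"spin":[0,0,0,0,0,0,0,0,0],"grip":[-0.3,-0.3,-0.3,-0.3,-0.3,-0.3,-0.3,-0.3,-0.3]}'; python3 - <<'E'
from edge import *
o=env.get_obs(); print(o['tool_pos'])
p=env.get_image('top'); q=env.get_image('side')
b=cv2.resize(q['frame'][200:300,260:380,::-1],None,fx=6,fy=6,interpolation=2);cv2.imwrite('pics/dn_s.png',b)
E
```

```text
time: 5.32
tool_pos: [0.5986, -0.2371, 0.0522]
ee_rot: [[-0.008, 0.004, -1.0], [1.0, -0.002, -0.008], [-0.002, -1.0, -0.004]]
wrist_force: [-0.7, 0.1, -0.1]
gripper_width: 0.0611
[ 0.5986 -0.2371  0.0522]
```

View pics/dn_s.png

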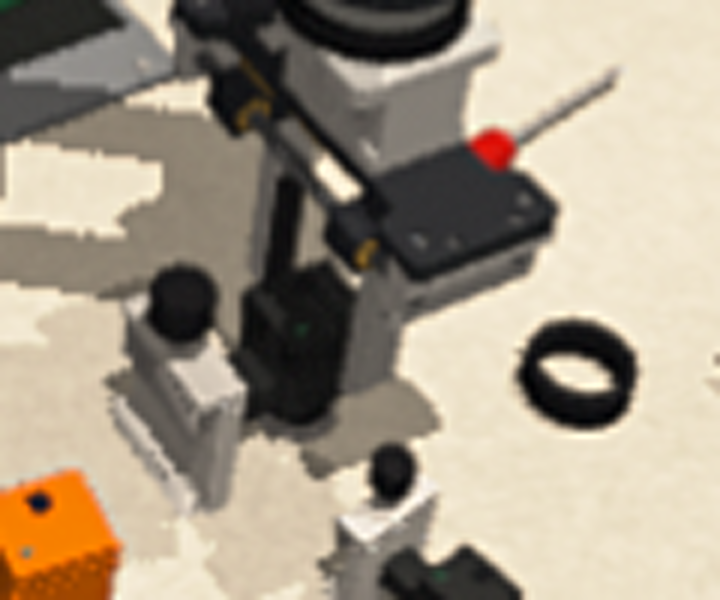

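The fingers straddle the housing (around (300,360) in the crop) and are clear of the small head. I'm lowering the last 15 mm and closing.

```bash
python3 -m handwheel '{"dp":[[0,0,-0.8],[0,0,-0.7],[0,0,0],[0,0,0],[0,0,0],[0,0,0],[0,0,0],[0,0,0],[0,0,0],[0,0,0]],"spin":[0,0,0,0,0,0,0,0,0,0],"grip":[-0.3,-0.3,-0.3,0,0.3,1,1,1,1,1]}'; python3 - <<'E'
from edge import *
for i in range(1):
    o=env.get_obs(); print(o['tool_pos'],o['wrist_force'],o['moment'],o['gripper_width'])
E
```

```text
time: 6.25
tool_pos: [0.5969, -0.2364, 0.0345]
ee_rot: [[-0.007, 0.0, -1.0], [1.0, -0.0, -0.007], [-0.0, -1.0, -0.0]]
wrist_force: [0.6, 1.1, -0.5]
gripper_width: 0.0401
[ 0.5969 -0.2364  0.0345] [ 0.6406  1.132  -0.4737] [ 0.0978 -0.1112  0.0023] 0.04014123974507778
```

```bash
python3 -m handwheel '{"dp":[[0,0,1],[0,0,2],[0,0,2],[0,0,2],[0,0.4,2.25],[-0.1,2,0],[-0.2,3,0],[-0.2,3,0],[-0.2,3,0],[-0.1,2.4,0],[0,1,0],[0,0,0]],"spin":[0,0,0,0,0,0.01,0.01,0.01,0.013,0.01,0,0],"grip":[1,1,1,1,1,1,1,1,1,1,1,1]}'; cat > m3.py <<'E'
import sys
from edge import *
tag=sys.argv[1]
ps={}; T=[];Y=[];Fs=[];Ms=[]
for n in('top','side','top','side'):
    ps[n]=env.get_image(n); o=env.get_obs(); T.append(o['tool_pos']);Y.append(np.arctan2(o['ee_rot'][1,0],o['ee_rot'][0,0])-np.pi/2); Fs.append(o['wrist_force']); Ms.append(o['moment'])
print('tcp',np.mean(T,0),'sd',np.std(T,0),'yaw',np.mean(Y),'F',np.mean(Fs,0),'M',np.mean(Ms,0),'t',o['time'],'w',o['gripper_width'])
t=np.mean(T,0)
for n,p in ps.items():
    cv2.imwrite(f'pics/{tag}_{n}.png',p['frame'][:,:,::-1])
E
python3 m3.py a
```

```text
time: 7.25
tool_pos: [0.5881, -0.0862, 0.1268]
ee_rot: [[-0.063, -0.001, -0.998], [0.998, 0.001, -0.063], [0.001, -1.0, 0.001]]
wrist_force: [-0.2, -0.8, -4.3]
gripper_width: 0.0395
tcp [ 0.5888 -0.0893  0.127 ] sd [0.0001 0.0008 0.    ] yaw 0.060275487328792454 F [ 0.0746 -0.3134 -3.0547] M [ 0.0298 -0.0888  0.0198] t 7.45 w 0.03972255722782042
```

```bash
python3 - <<'E'
import cv2
a=cv2.imread('pics/a_side.png')[130:270,190:350]; cv2.imwrite('pics/a_sc.png',cv2.resize(a,None,fx=4.2,fy=4.2,interpolation=2))
a=cv2.imread('pics/a_top.png')[140:270,190:350]; cv2.imwrite('pics/a_tc.png',cv2.resize(a,None,fx=4.2,fy=4.2,interpolation=2))
E
```

```text
(no output)
```

View pics/a_sc.png

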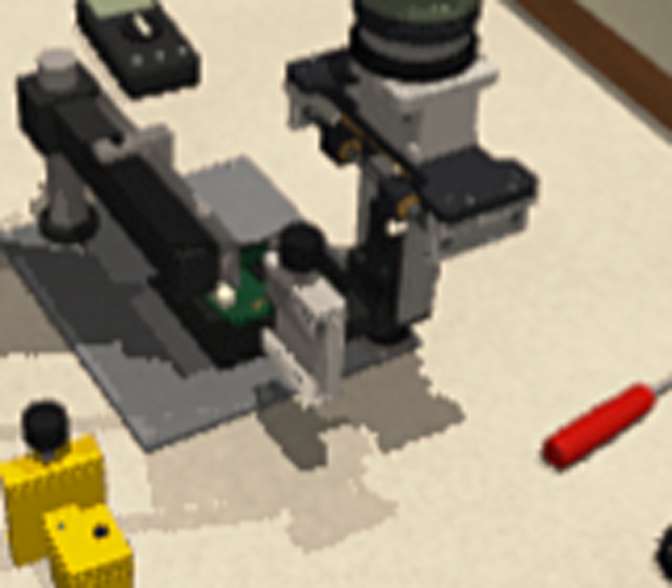

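View pics/a_tc.png

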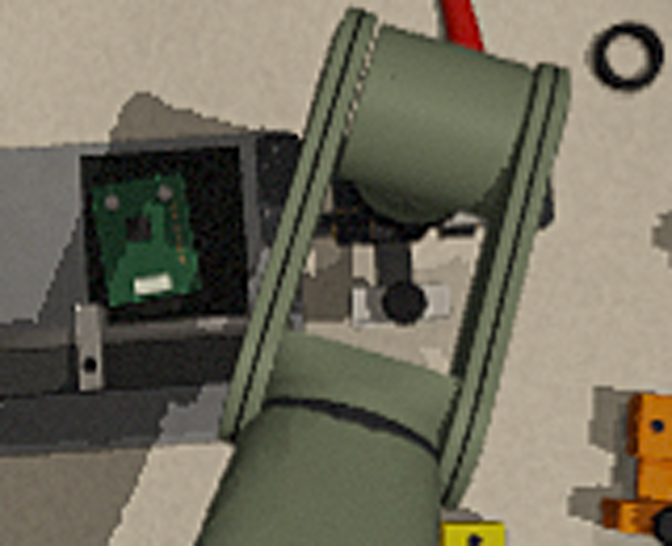

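```bash
cat > ov.py <<'E'
import sys
from edge import *
# static calibrations from the first frames
def load(tag,n):
    p=dict(P[n]); p['frame']=cv2.imread(f'pics/{tag}_{n}.png')[:,:,::-1]; return p
P={n:env.get_image(n) for n in('top','side')}
E
python3 - <<'E'
from ov import *
ST={'top':(.5003,.0764,.0588),'side':(.4970,.0787,.0613)}
K=np.array([[-.068+.0135*np.cos(a),.0135*np.sin(a),z] for z in(.092,.114) for a in np.linspace(0,6.283,40)])
for n,crop in(('top',(255,180,320,225)),('side',(235,165,300,235))):
    p=load('a',n); k=9
    im=cv2.resize(p['frame'][:,:,::-1],None,fx=k,fy=k,interpolation=cv2.INTER_CUBIC)
    v=np.array([.5888,-.0893,.0603]); z=.0925
    def line(A,v,z,col):
        uv=(proj(p,np.atleast_2d(A)@Rz(v[2]).T+[v[0],v[1],z])+.5)*k-.5
        return uv
    for B,vv,zz,col in((CARR,v,z,(0,255,0)),(CAM,v,z,(0,0,255)),(BOOM,ST[n],0,(255,0,255)),(RAIL,ST[n],0,(255,128,0))):
        uv=line(B,vv,zz,col)
        for i in range(8):
            for j in range(i):
                if (abs(B[i]-B[j])>1e-9).sum()==1: cv2.line(im,tuple(int(a) for a in uv[i]),tuple(int(a) for a in uv[j]),col,1)
    for u in line(K,v,z,0): cv2.circle(im,(int(u[0]),int(u[1])),1,(255,255,0),-1)
    x0,y0,x1,y1=[c*k for c in crop]; cv2.imwrite(f'pics/a_ov_{n}.png',im[y0:y1,x0:x1])
E
```

```text
(no output)
```

View pics/a_ov_top.png

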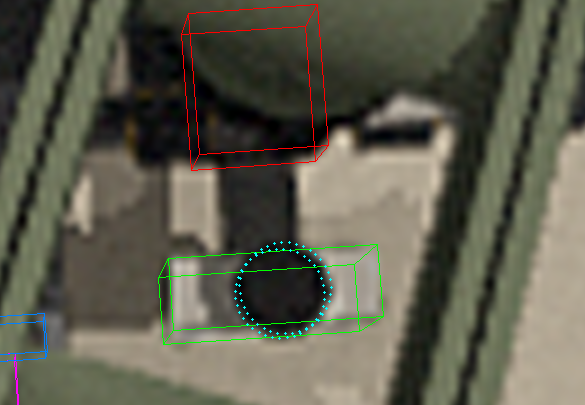

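View pics/a_ov_side.png

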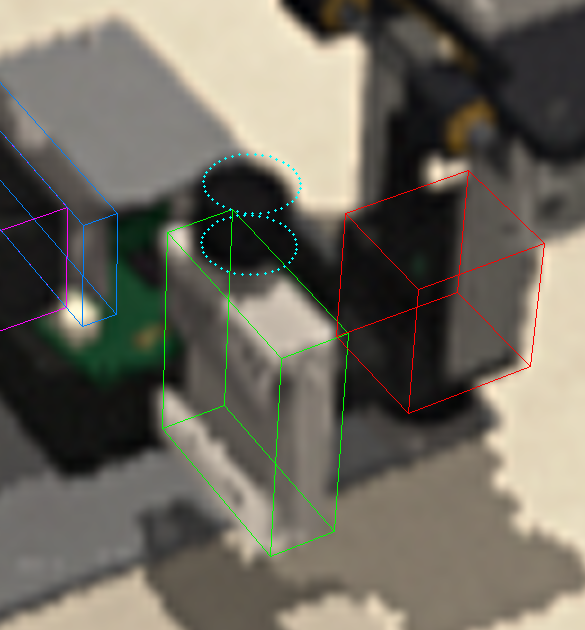

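```bash
cat > dr.py <<'E'
from ov import *
K=np.array([[-.068+.0135*np.cos(a),.0135*np.sin(a),z] for z in(.092,.114) for a in np.linspace(0,6.283,40)])
ST={'top':np.array((.5003,.0764,.0588)),'side':np.array((.4970,.0787,.0613))}
BI={'top':np.zeros(3),'side':ST['side']-ST['top']}; BI['side'][2]=0
NOSE=np.array([[x,y,z] for y,x,h in((-.1,.0084,.0148),(-.086,.012,.02)) for z in(.125-h,.125+h) for x in (x,)])
def go(tag,v,z,crops,k=9,suf=''):
  for n,crop in crops.items():
    p=load(tag,n)
    im=cv2.resize(p['frame'][:,:,::-1],None,fx=k,fy=k,interpolation=cv2.INTER_CUBIC)
    v2=np.array(v)+BI[n]
    pr=lambda A,v,z:(proj(p,np.atleast_2d(A)@Rz(v[2]).T+[v[0],v[1],z])+.5)*k-.5
    for B,vv,zz,col in((CARR,v2,z,(0,255,0)),(CAM,v2,z,(0,0,255)),(BOOM,ST[n],0,(255,0,255)),(RAIL,ST[n],0,(255,128,0))):
        uv=pr(B,vv,zz)
        for i in range(8):
            for j in range(i):
                if (abs(B[i]-B[j])>1e-9).sum()==1: cv2.line(im,tuple(int(a) for a in uv[i]),tuple(int(a) for a in uv[j]),col,1)
    for u in pr(K,v2,z): cv2.circle(im,(int(u[0]),int(u[1])),1,(255,255,0),-1)
    x0,y0,x1,y1=[c*k for c in crop]; cv2.imwrite(f'pics/{tag}_ov{suf}_{n}.png',im[y0:y1,x0:x1])
E
python3 - <<'E'
from dr import *
go('a',[.5888,-.0893,.0603],.0925,{'side':(225,165,300,230)},suf='2')
E
```

```text
(no output)
```

View pics/a_ov2_side.png

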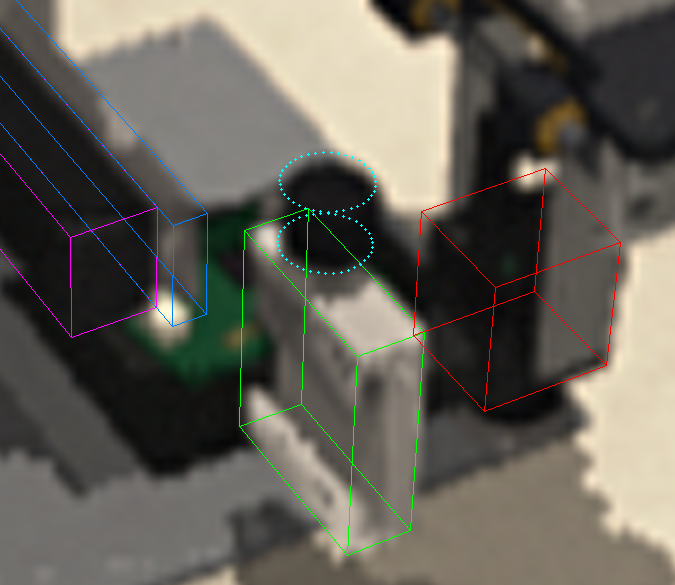

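```bash
python3 -m handwheel '{"dp":[[-0.05,0.8,0],[-0.06,1,0],[-0.06,1,0],[-0.05,0.8,0],[-0.03,0.5,0],[0,0,0],[0,0,0]],"spin":[0,0,0,0,0,0,0],"grip":[1,1,1,1,1,1,1]}'; python3 m3.py b; python3 - <<'E'
from dr import *
go('b',[.5863,-.0488,.0603],.0925,{'side':(215,155,290,220),'top':(240,180,315,225)})
E
```

```text
time: 8.23
tool_pos: [0.5862, -0.0469, 0.1269]
ee_rot: [[-0.062, 0.0, -0.998], [0.998, -0.0, -0.062], [-0.0, -1.0, -0.0]]
wrist_force: [0.6, -0.2, -4.1]
gripper_width: 0.0399
tcp [ 0.5863 -0.0476  0.127 ] sd [0.     0.0002 0.    ] yaw 0.06034723310494938 F [-0.0031  0.1136 -3.4609] M [ 0.0172 -0.1108  0.0119] t 8.4333 w 0.040170078371845726
```

View pics/b_ov_side.png

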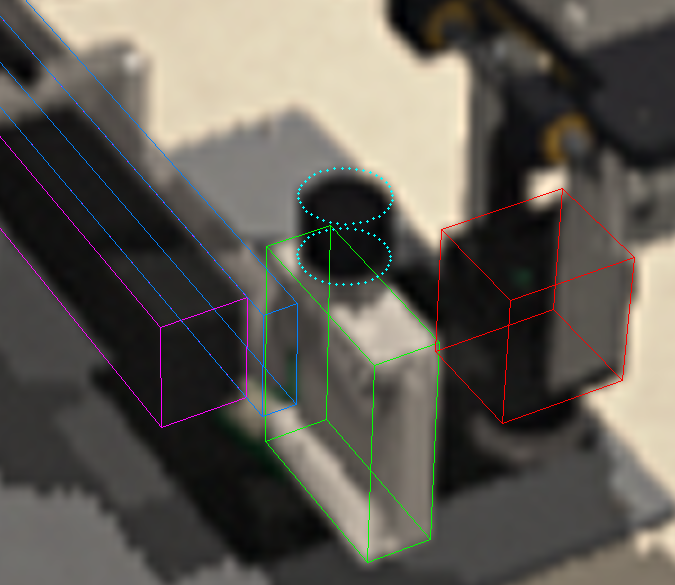

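View pics/b_ov_top.png

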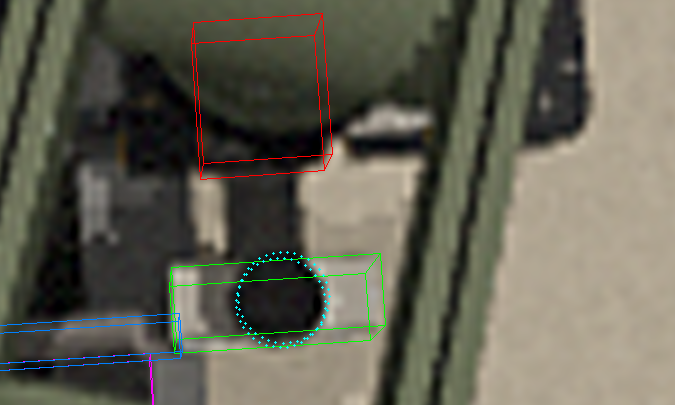

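```bash
python3 -m handwheel '{"dp":[[-0.01,0.15,0],[-0.01,0.15,0],[0,0,0]],"spin":[0,0,0],"grip":[1,1,1]}'
```

```text
time: 8.78
tool_pos: [0.5859, -0.0443, 0.1268]
ee_rot: [[-0.06, -0.0, -0.998], [0.998, 0.0, -0.06], [0.0, -1.0, 0.0]]
wrist_force: [-0.0, 0.7, -3.7]
gripper_width: 0.0397
```

```bash
python3 -m handwheel '{"dp":[[-0.01,0.15,0],[-0.01,0.15,0],[0,0,0]],"spin":[0,0,0],"grip":[1,1,1]}'
```

```text
time: 9.03
tool_pos: [0.5857, -0.0411, 0.1269]
ee_rot: [[-0.06, -0.0, -0.998], [0.998, 0.0, -0.06], [0.0, -1.0, 0.0]]
wrist_force: [-0.5, 0.1, -2.9]
gripper_width: 0.0399
```

```bash
python3 -m handwheel '{"dp":[[-0.01,0.15,0],[-0.01,0.15,0],[0,0,0]],"spin":[0,0,0],"grip":[1,1,1]}'
```

```text
time: 9.28
tool_pos: [0.5855, -0.0382, 0.1269]
ee_rot: [[-0.06, -0.0, -0.998], [0.998, 0.0, -0.06], [0.0, -1.0, 0.0]]
wrist_force: [-0.4, 0.1, -3.0]
gripper_width: 0.0399
```

```bash
python3 -m handwheel '{"dp":[[-0.01,0.1,0],[-0.01,0.1,0],[0,0,0]],"spin":[0,0,0],"grip":[1,1,1]}'
```

```text
time: 9.53
tool_pos: [0.5856, -0.0363, 0.1269]
ee_rot: [[-0.06, 0.001, -0.998], [0.998, 0.0, -0.06], [0.0, -1.0, -0.001]]
wrist_force: [0.3, -0.2, -4.5]
gripper_width: 0.0399
```

```bash
python3 -m handwheel '{"dp":[[-0.01,0.1,0],[0,0.1,0],[0,0,0]],"spin":[0,0,0],"grip":[1,1,1]}'; python3 - <<'E'
from bench import env
o=env.get_obs(); print(o['moment'])
E
```

```text
time: 9.78
tool_pos: [0.5855, -0.0343, 0.127]
ee_rot: [[-0.06, 0.001, -0.998], [0.998, 0.0, -0.06], [0.0, -1.0, -0.001]]
wrist_force: [1.6, 0.1, -2.4]
gripper_width: 0.0396
[ 0.0116214  -0.39986843 -0.00952879]
```

```bash
python3 -m handwheel '{"dp":[[0.05,0,0],[0,0,0]],"spin":[0,0],"grip":[1,1]}'; python3 - <<'E'
from bench import env
o=env.get_obs(); print(o['moment'],o['wrist_force'])
E
python3 -m handwheel '{"dp":[[0,0.1,0],[0,0.1,0],[0,0,0]],"spin":[0,0,0],"grip":[1,1,1]}'; python3 - <<'E'
from bench import env
o=env.get_obs(); print(o['moment'],o['wrist_force'])
E
```

```text
time: 9.95
tool_pos: [0.5857, -0.0344, 0.1268]
ee_rot: [[-0.06, -0.0, -0.998], [0.998, 0.0, -0.06], [0.0, -1.0, 0.0]]
wrist_force: [0.3, 0.0, -3.8]
gripper_width: 0.0399
[ 0.08194782 -0.2469495  -0.0096053 ] [ 0.30711695  0.00930105 -3.81711215]
time: 10.2
tool_pos: [0.5856, -0.0322, 0.1269]
ee_rot: [[-0.06, -0.0, -0.998], [0.998, 0.0, -0.06], [0.0, -1.0, 0.0]]
wrist_force: [-0.3, -0.3, -3.8]
gripper_width: 0.0396
[ 0.00185192 -0.20736847 -0.04450814] [-0.30315113 -0.2981461  -3.78033145]
```

```bash
python3 -m handwheel '{"dp":[[-0.01,0.13,0],[-0.01,0.13,0],[-0.01,0.14,0],[0,0,0]],"spin":[0,0,0,0],"grip":[1,1,1,1]}'; python3 - <<'E'
from bench import env
o=env.get_obs(); print(o['moment'],o['wrist_force'],o['tool_pos'])
E
```

```text
time: 10.53
tool_pos: [0.5854, -0.0281, 0.1269]
ee_rot: [[-0.06, -0.0, -0.998], [0.998, 0.0, -0.06], [0.0, -1.0, -0.0]]
wrist_force: [0.4, -1.3, -3.9]
gripper_width: 0.0398
[ 0.08470452 -0.24797677 -0.00699033] [ 0.4048617  -1.3256916  -3.90435719] [ 0.58543665 -0.02807559  0.12685774]
```

```bash
python3 -m handwheel '{"dp":[[-0.01,0.13,0],[-0.01,0.13,0],[-0.01,0.14,0],[0,0,0]],"spin":[0,0,0,0],"grip":[1,1,1,1]}'; python3 - <<'E'
from bench import env
o=env.get_obs(); print(o['moment'],o['wrist_force'],o['tool_pos'])
E
```

```text
time: 10.87
tool_pos: [0.5852, -0.0241, 0.1269]
ee_rot: [[-0.06, 0.0, -0.998], [0.998, 0.0, -0.06], [0.0, -1.0, -0.0]]
wrist_force: [0.7, 0.0, -3.5]
gripper_width: 0.0398
[ 0.0437078  -0.23599424  0.06088967] [ 6.77414595e-01  1.50859986e-03 -3.52076596e+00] [ 0.58521511 -0.02412883  0.12692082]
```

```bash
python3 - <<'E'
from ov import *
import cv2
P['top']['frame']=cv2.imread('pics/top0.png')[:,:,::-1]
s=np.array([.5003,.0764,0])
for r in(213,218,223,228,231):
    row=cv2.cvtColor(P['top']['frame'],cv2.COLOR_RGB2GRAY)[r,205:222].astype(int); print(r,row)
for uv in((214.3,214),(214.6,222),(214.8,230)):
    print(uv,Rz(-.0595)@(onz(P['top'],uv,.154)-s))
a=P['top']['frame'][205:240,195:235,::-1]; cv2.imwrite('pics/stop.png',cv2.resize(a,None,fx=14,fy=14,interpolation=0))
E
```

```text
213 [ 58  56  32 184 174 171 178 184 126  62  33  21  22  24  30  26  21]
218 [ 68  66  55 176 164 163 161 166 159  84  88  95  98  98  99  99 102]
223 [ 47  44  39  70 174 168 165 164 187  59  37  46  42  43  51  45  43]
228 [ 46  42  43  31 190  97  81 104 191  75  40  43  48  43  44  43  43]
231 [ 48  46  39   5 184 167 162 161 175 106  40  37  37  34  43  38  38]
(214.3, 214) [0.0208 0.0258 0.154 ]
(214.6, 222) [-0.0015  0.0262  0.154 ]
(214.8, 230) [-0.0237  0.0269  0.154 ]
```

View pics/stop.png

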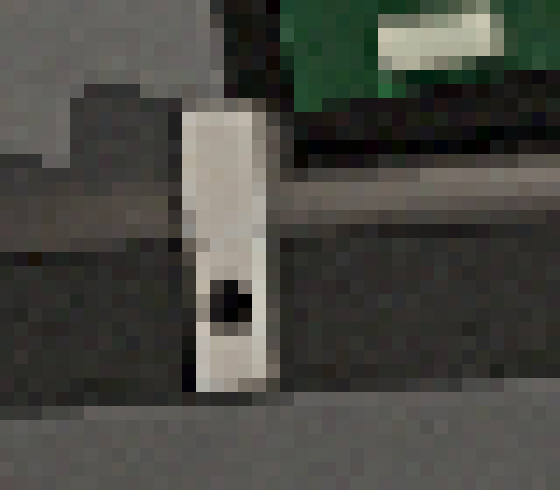

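```bash
python3 -m handwheel '{"dp":[[-0.03,0.5,0],[-0.04,0.6,0],[-0.04,0.7,0],[-0.03,0.5,0],[-0.02,0.3,0],[0,0,0]],"spin":[0,0,0,0,0,0],"grip":[1,1,1,1,1,1]}'; python3 - <<'E'
from bench import env
o=env.get_obs(); print(o['moment'],o['wrist_force'],o['tool_pos'])
E
```

```text
time: 11.47
tool_pos: [0.5837, 0.0028, 0.1269]
ee_rot: [[-0.061, 0.0, -0.998], [0.998, 0.001, -0.061], [0.001, -1.0, -0.0]]
wrist_force: [0.6, 0.6, -4.5]
gripper_width: 0.0402
[ 0.25007283 -0.48021271 -0.07329247] [ 0.58429071  0.63018604 -4.48908623] [0.58365098 0.0027906  0.12691558]
```

```bash
python3 -m handwheel '{"dp":[[0,0,0],[0,0,0]],"spin":[0,0],"grip":[1,1]}'; python3 - <<'E'
from bench import env
o=env.get_obs(); print(o['moment'],o['wrist_force'],o['tool_pos'])
E
```

```text
time: 11.63
tool_pos: [0.5837, 0.0019, 0.1269]
ee_rot: [[-0.06, 0.0, -0.998], [0.998, 0.001, -0.06], [0.001, -1.0, -0.0]]
wrist_force: [1.5, 0.8, -4.5]
gripper_width: 0.0397
[ 0.26017661 -0.52597066 -0.08052282] [ 1.51157633  0.76806368 -4.45592754] [0.58367173 0.00189949 0.12690104]
```

```bash
python3 -m handwheel '{"dp":[[0.04,0,0],[0,0,0]],"spin":[0,0],"grip":[1,1]}'; python3 - <<'E'
from bench import env
o=env.get_obs(); print(o['moment'],o['wrist_force'],o['tool_pos'])
E
```

```text
time: 11.8
tool_pos: [0.5838, 0.0013, 0.1268]
ee_rot: [[-0.06, -0.001, -0.998], [0.998, -0.0, -0.06], [-0.0, -1.0, 0.001]]
wrist_force: [0.1, 0.5, -3.0]
gripper_width: 0.0396
[ 0.14636888 -0.34690499 -0.00706047] [ 0.09239314  0.54227682 -2.95709507] [0.58381965 0.00133346 0.12681782]
```

```bash
python3 -m handwheel '{"dp":[[-0.02,0.5,0],[-0.03,0.7,0],[-0.03,0.7,0],[-0.03,0.6,0],[-0.02,0.5,0],[0,0,0]],"spin":[0,0,0,0,0,0],"grip":[1,1,1,1,1,1]}'; python3 - <<'E'
from bench import env
o=env.get_obs(); print(o['moment'],o['wrist_force'],o['tool_pos'])
E
```

```text
time: 12.3
tool_pos: [0.5823, 0.033, 0.1268]
ee_rot: [[-0.062, -0.001, -0.998], [0.998, 0.001, -0.062], [0.001, -1.0, 0.001]]
wrist_force: [-0.2, 0.2, -3.6]
gripper_width: 0.0397
[ 0.01081603 -0.09479592 -0.00202995] [-0.16155971  0.21936462 -3.58469498] [0.58226474 0.03304646 0.12677559]
```

```bash
python3 -m handwheel '{"dp":[[-0.02,0.5,0],[-0.03,0.6,0],[-0.03,0.6,0],[-0.02,0.5,0],[-0.01,0.3,0],[0,0,0]],"spin":[0,0,0,0,0,0],"grip":[1,1,1,1,1,1]}'; python3 - <<'E'
from bench import env
o=env.get_obs(); print(o['moment'],o['wrist_force'],o['tool_pos'])
E
```

```text
time: 12.8
tool_pos: [0.5811, 0.0575, 0.1266]
ee_rot: [[-0.061, -0.001, -0.998], [0.998, 0.001, -0.061], [0.001, -1.0, 0.001]]
wrist_force: [-0.2, 0.1, -4.4]
gripper_width: 0.0394
[ 0.20340993 -0.00916364 -0.04665209] [-0.1951152   0.05212675 -4.44788363] [0.58110905 0.0575049  0.1265654 ]
```

```bash
python3 -m handwheel '{"dp":[[-0.02,0.3,0],[-0.03,0.4,0],[-0.02,0.3,0],[-0.01,0.2,0],[0,0,0],[0,0,0]],"spin":[0,0,0,0,0,0],"grip":[1,1,1,1,1,1]}'; python3 m3.py c; python3 - <<'E'
import cv2
a=cv2.imread('pics/c_side.png')[120:240,180:310]; cv2.imwrite('pics/c_sc.png',cv2.resize(a,None,fx=5,fy=5,interpolation=2))
E
```

```text
time: 13.3
tool_pos: [0.5804, 0.0689, 0.1266]
ee_rot: [[-0.06, -0.001, -0.998], [0.998, 0.001, -0.06], [0.001, -1.0, 0.001]]
wrist_force: [-1.1, 0.2, -6.1]
gripper_width: 0.04
tcp [0.5804 0.0689 0.1266] sd [0. 0. 0.] yaw 0.05991209994583757 F [-1.368   0.2767 -5.8124] M [ 0.1364  0.0764 -0.0001] t 13.5 w 0.04006364582051564
```

View pics/c_sc.png

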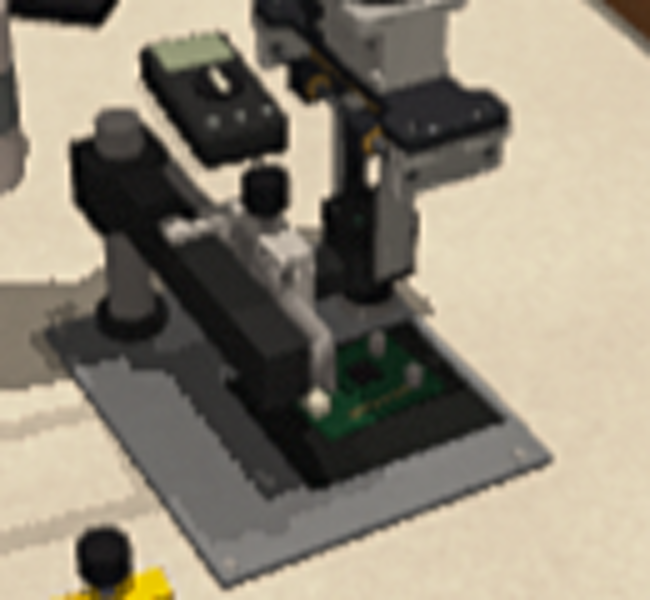

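```bash
python3 -m handwheel '{"dp":[[-0.03,0.2,-0.03],[-0.01,0.2,0],[0,0,0]],"spin":[0,0,0],"grip":[1,1,1]}'; python3 - <<'E'
from bench import env
o=env.get_obs(); print(o['moment'],o['wrist_force'],o['tool_pos'])
E
```

```text
time: 13.75
tool_pos: [0.5804, 0.0725, 0.1266]
ee_rot: [[-0.061, 0.0, -0.998], [0.998, -0.001, -0.061], [-0.001, -1.0, -0.0]]
wrist_force: [-1.0, -1.2, -5.2]
gripper_width: 0.0397
[-0.24151899 -0.04016685  0.13688657] [-0.99103119 -1.15941831 -5.17255364] [0.58040256 0.07247635 0.12657841]
```

```bash
python3 -m handwheel '{"dp":[[-0.01,0.1,0],[0,0.1,0],[0,0,0]],"spin":[0,0,0],"grip":[1,1,1]}'; python3 - <<'E'
from bench import env
o=env.get_obs(); print(o['moment'],o['wrist_force'],o['tool_pos'])
E
```

```text
time: 14.0
tool_pos: [0.5803, 0.0746, 0.1266]
ee_rot: [[-0.06, 0.0, -0.998], [0.998, -0.0, -0.06], [-0.0, -1.0, -0.0]]
wrist_force: [-0.9, -1.1, -5.6]
gripper_width: 0.04
[-0.24456087  0.00691948  0.10166359] [-0.91284323 -1.11698155 -5.57051265] [0.58029279 0.07456436 0.12660451]
```

```bash
python3 -m handwheel '{"dp":[[0,0.1,0],[-0.01,0.1,-0.02],[0,0,0]],"spin":[0,0,0],"grip":[1,1,1]}'; python3 - <<'E'
from bench import env
o=env.get_obs(); print(o['moment'],o['wrist_force'],o['tool_pos'])
E
```

```text
time: 14.25
tool_pos: [0.5803, 0.0768, 0.1265]
ee_rot: [[-0.06, 0.0, -0.998], [0.998, 0.0, -0.06], [0.0, -1.0, -0.0]]
wrist_force: [-1.6, -1.7, -4.8]
gripper_width: 0.0398
[-0.15414763 -0.06171543  0.08058682] [-1.59731852 -1.66373556 -4.7985036 ] [0.58028673 0.07683815 0.1264903 ]
```

```bash
python3 -m handwheel '{"dp":[[-0.01,0.1,0],[0,0,0]],"spin":[0,0],"grip":[1,1]}'; python3 - <<'E'
from bench import env
o=env.get_obs(); print(o['moment'],o['wrist_force'],o['tool_pos'])
E
```

```text
time: 14.42
tool_pos: [0.5802, 0.0778, 0.1265]
ee_rot: [[-0.06, 0.0, -0.998], [0.998, 0.0, -0.06], [0.0, -1.0, -0.0]]
wrist_force: [-0.8, -0.6, -4.8]
gripper_width: 0.0398
[-0.12257696 -0.04182768  0.05846681] [-0.79910215 -0.61497936 -4.77893598] [0.58020192 0.07775213 0.12649865]
```

```bash
python3 -m handwheel '{"dp":[[0,0.07,0],[0,0,0]],"spin":[0,0],"grip":[1,1]}'; python3 - <<'E'
from bench import env
o=env.get_obs(); print(o['moment'],o['wrist_force'],o['tool_pos'])
E
```

```text
time: 14.58
tool_pos: [0.5802, 0.078, 0.1265]
ee_rot: [[-0.06, 0.0, -0.998], [0.998, -0.001, -0.06], [-0.001, -1.0, -0.0]]
wrist_force: [-1.3, -2.6, -5.0]
gripper_width: 0.0399
[-0.32644138 -0.06421858  0.16335276] [-1.32764082 -2.57447884 -5.01467521] [0.58024157 0.07800781 0.12652197]
```

```bash
python3 -m handwheel '{"dp":[[-0.01,0.07,0],[0,0,0]],"spin":[0,0],"grip":[1,1]}'; python3 - <<'E'
from bench import env
o=env.get_obs(); print(o['moment'],o['wrist_force'],o['tool_pos'])
E
```

```text
time: 14.75
tool_pos: [0.5803, 0.0781, 0.1265]
ee_rot: [[-0.06, 0.001, -0.998], [0.998, -0.002, -0.06], [-0.002, -1.0, -0.0]]
wrist_force: [-0.0, -4.5, -6.1]
gripper_width: 0.0398
[-0.70641469 -0.15395092  0.23138854] [-0.04072445 -4.51150845 -6.05241143] [0.58027337 0.07808128 0.12652185]
```

```bash
python3 -m handwheel '{"dp":[[0,0.07,0],[0,0,0]],"spin":[0,0],"grip":[1,1]}'; python3 - <<'E'
from bench import env
o=env.get_obs(); print(o['moment'],o['wrist_force'],o['tool_pos'])
E
```

```text
time: 14.92
tool_pos: [0.5803, 0.0782, 0.1265]
ee_rot: [[-0.06, 0.001, -0.998], [0.998, -0.003, -0.06], [-0.003, -1.0, -0.0]]
wrist_force: [-0.0, -7.2, -4.7]
gripper_width: 0.0398
[-0.94509291 -0.09688105  0.2735018 ] [-0.01977178 -7.21022248 -4.72767774] [0.58028941 0.07815605 0.12650613]
```

Wrist force in -y builds smoothly to 7 N while TCP y stays at 0.078, about where the picture put the stop, so the carriage has met it. I'm easing the preload and looking before letting go.

```bash
python3 -m handwheel '{"dp":[[0,-0.12,0],[0,0,0]],"spin":[0,0],"grip":[1,1]}'; python3 m3.py d; python3 - <<'E'
from dr import *
go('d',[.5803,.0780,.0595],.092,{'side':(195,140,270,205)})
E
```

```text
time: 15.08
tool_pos: [0.5803, 0.0781, 0.1265]
ee_rot: [[-0.06, 0.001, -0.998], [0.998, -0.0, -0.06], [-0.0, -1.0, -0.001]]
wrist_force: [-0.6, -3.6, -5.0]
gripper_width: 0.04
tcp [0.5803 0.0781 0.1266] sd [0. 0. 0.] yaw 0.06021372759691529 F [ 0.0037 -3.74   -4.7014] M [-0.6824 -0.2021  0.199 ] t 15.2833 w 0.039900243503085304
```

View pics/d_ov_side.png

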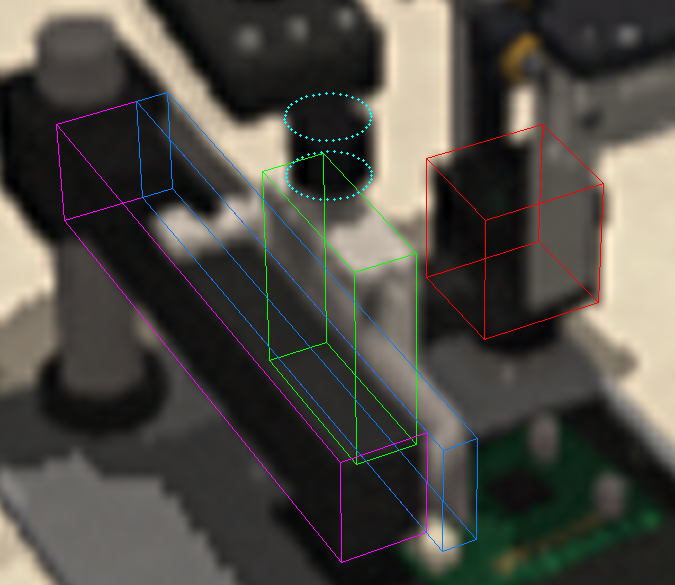

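The carriage butts against the stop (knob at about (330,150) in the crop) and the overlay agrees to within 0.5 px. Releasing the housing and rising.

```bash
python3 -m handwheel '{"dp":[[0,0,0],[0,0,0],[0,0,0],[0,0,0],[0,0,0],[0,0,0]],"spin":[0,0,0,0,0,0],"grip":[0.1,0,-0.1,-0.2,-0.3,-0.3]}'; python3 m3.py e; python3 - <<'E'
from dr import *
go('e',[.5803,.0780,.0595],.092,{'side':(195,140,270,205)})
E
```

```text
time: 15.88
tool_pos: [0.5802, 0.0788, 0.1267]
ee_rot: [[-0.06, 0.001, -0.998], [0.998, 0.0, -0.06], [0.0, -1.0, -0.001]]
wrist_force: [-0.0, 1.0, 0.1]
gripper_width: 0.0606
tcp [0.58   0.0786 0.1265] sd [0.0001 0.0001 0.0001] yaw 0.0602423075864183 F [-0.1494  0.1091  0.1313] M [ 0.0496  0.0218 -0.0004] t 16.0833 w 0.06113663162242942
```

View pics/e_ov_side.png

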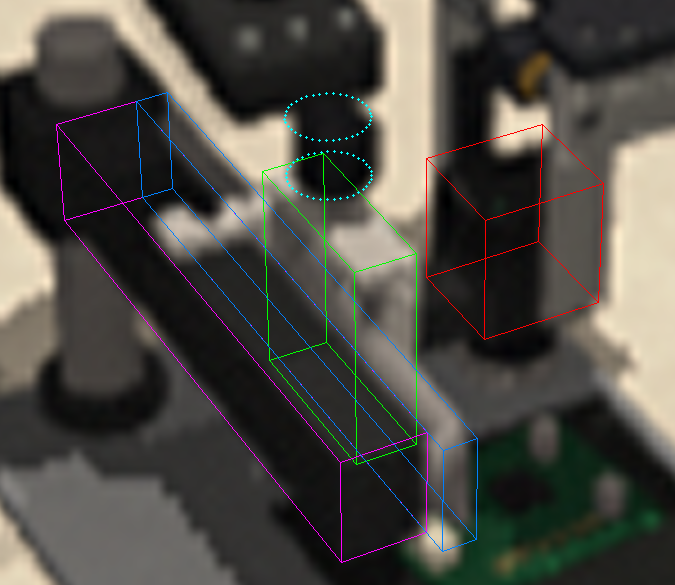

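```bash
python3 -m handwheel '{"dp":[[0,0,1.5],[0,0,3],[0,0,3],[0,0,3],[-1,0,1],[-2,-0.1,0],[-2,-0.2,0],[-1.7,-0.1,0],[0,0,0],[0,0,0]],"spin":[0,0,0,0,0,0,0,0,0,0],"grip":[-0.3,-0.3,-0.3,-0.3,-0.3,-0.3,-0.3,-0.3,-0.3,-0.3]}'; python3 m3.py f; python3 - <<'E'
from dr import *
go('f',[.5803,.0780,.0595],.092,{'side':(195,130,270,195),'top':(170,170,260,240)},k=8)
E
```

```text
time: 17.02
tool_pos: [0.5129, 0.0745, 0.2417]
ee_rot: [[-0.06, 0.001, -0.998], [0.998, 0.0, -0.06], [-0.0, -1.0, -0.001]]
wrist_force: [0.7, -0.6, 0.7]
gripper_width: 0.0615
tcp [0.5138 0.0744 0.2415] sd [0.0001 0.     0.0001] yaw 0.060099634285067316 F [ 0.2758 -0.5837 -0.0142] M [ 0.0642 -0.0078 -0.0127] t 17.2167 w 0.060771492715000985
```

View pics/f_ov_side.png

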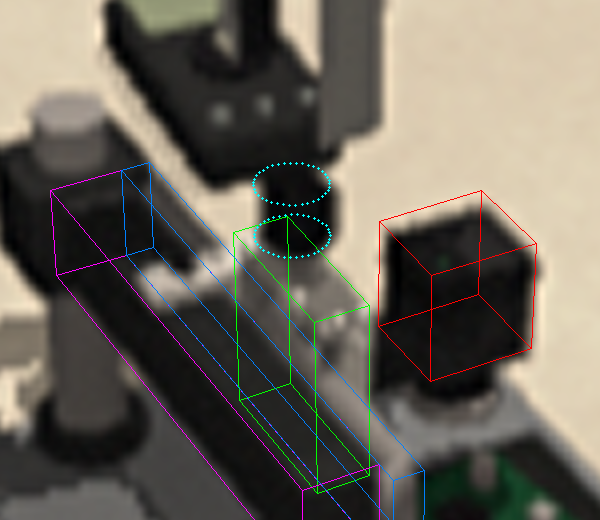

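View pics/f_ov_top.png

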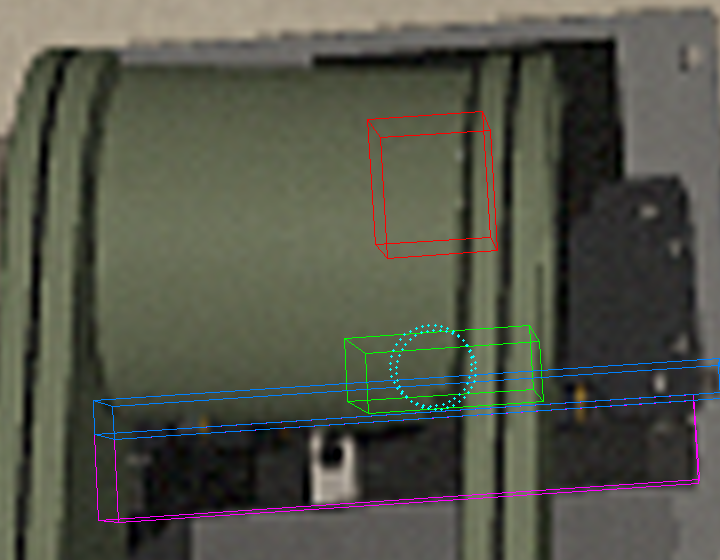

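The head sagged slightly after release, as the task said it would, and the knob leans about 2 mm towards +x. TCP x 0.5138 suits it. Descending onto the knob.

```bash
python3 -m handwheel '{"dp":[[0,0,-2],[0,0,-2],[0,0,-1.5],[0,0,-0.9],[0,0,0],[0,0,0]],"spin":[0,0,0,0,0,0],"grip":[-0.3,-0.3,-0.3,-0.3,-0.3,-0.3]}'; python3 m3.py g; python3 - <<'E'
import cv2
a=cv2.imread('pics/g_side.png')[120:210,180:290]; cv2.imwrite('pics/g_sc.png',cv2.resize(a,None,fx=6,fy=6,interpolation=2))
E
```

```text
time: 17.82
tool_pos: [0.5131, 0.0744, 0.1772]
ee_rot: [[-0.06, -0.001, -0.998], [0.998, 0.0, -0.06], [0.0, -1.0, 0.001]]
wrist_force: [-0.1, 0.2, 0.2]
gripper_width: 0.0611
tcp [0.514  0.0744 0.1785] sd [0.0002 0.     0.0003] yaw 0.060196559181690534 F [-0.0246  0.1755  0.3129] M [ 0.019  -0.0079  0.011 ] t 18.0167 w 0.06101482579971028
```

View pics/g_sc.png

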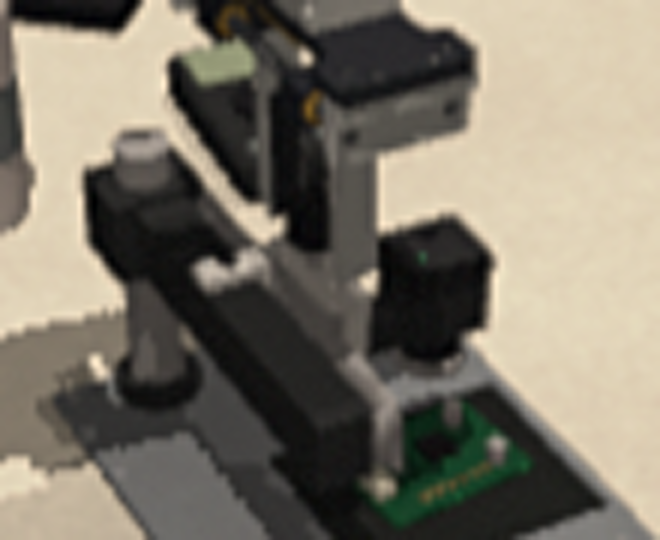

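```bash
python3 -m handwheel '{"dp":[[0,0,0],[0,0,0],[0,0,0],[0,0,0],[0,0,0],[0,0,0],[0,0,0],[0,0,0]],"spin":[0,0,0,0,0,0,0,0],"grip":[0,0.3,0.45,1,1,1,1,1]}'; python3 - <<'E'
from bench import env
o=env.get_obs(); print(o['moment'],o['wrist_force'],o['tool_pos'])
E
```

```text
time: 18.68
tool_pos: [0.513, 0.0744, 0.1774]
ee_rot: [[-0.06, 0.0, -0.998], [0.998, -0.0, -0.06], [-0.0, -1.0, -0.0]]
wrist_force: [-0.6, -0.7, -0.1]
gripper_width: 0.0265
[-0.01463823 -0.02137035  0.00415292] [-0.56306874 -0.68638353 -0.05525575] [0.51297987 0.07435327 0.1774244 ]
```

```bash
cat > r.py <<'E'
from lib import *
o=env.get_obs(); R=o['ee_rot']
print('M',o['moment'],'F',o['wrist_force'],'tcp',o['tool_pos'],'yaw',round(float(np.arctan2(R[1,0],R[0,0]))-np.pi/2,4),'w',round(o['gripper_width'],4),'q6',round(o['qpos'][5],1))
E
python3 -m handwheel '{"dp":[[0,0.04,0],[0,0,0],[0,0,0]],"spin":[-0.05,-0.05,0],"grip":[1,1,1]}' >/dev/null; python3 r.py;python3 -m handwheel '{"dp":[[0,0,0],[0,0,0],[0,0,0]],"spin":[-0.05,-0.05,0],"grip":[1,1,1]}' >/dev/null; python3 r.py
```

```text
M [-0.3673  0.0939  0.0356] F [-0.6206 -1.5877  0.6446] tcp [0.513  0.0743 0.1775] yaw -0.0404 w 0.0264 q6 -89.0
M [-0.521   0.2268  0.0238] F [-0.199  -2.8067  2.8724] tcp [0.513  0.0742 0.1777] yaw -0.1392 w 0.0262 q6 -83.3
```

```bash
python3 -m handwheel '{"dp":[[0,0,0],[0,0,0],[0,0,0]],"spin":[-0.05,-0.05,0],"grip":[1,1,1]}' >/dev/null; python3 r.py;python3 -m handwheel '{"dp":[[0,0,0],[0,0,0],[0,0,0]],"spin":[0,0,0],"grip":[1,1,1]}' >/dev/null; python3 r.py
```

```text
M [-0.7294  0.3811  0.0633] F [-2.6276 -2.6148  4.273 ] tcp [0.513  0.0741 0.1779] yaw -0.2386 w 0.0263 q6 -77.6
M [-0.9673  0.4526  0.0451] F [-2.0147 -4.9264  5.564 ] tcp [0.513  0.0741 0.1779] yaw -0.2383 w 0.0265 q6 -77.6
```

```bash
python3 -m handwheel '{"dp":[[0,-0.03,0.05],[0,0,0]],"spin":[0,0],"grip":[1,1]}' >/dev/null; python3 r.py;python3 -m handwheel '{"dp":[[0,0,0],[0,0,0]],"spin":[-0.05,-0.05],"grip":[1,1]}' >/dev/null; python3 r.py; python3 -m handwheel '{"dp":[[0,0,0]],"spin":[-0.05],"grip":[1]}' >/dev/null; python3 r.py; python3 -m handwheel '{"dp":[[0,0,0]],"spin":[0],"grip":[1]}' >/dev/null; python3 r.py
```

```text
M [-0.9301  0.3441  0.1277] F [-2.0261 -4.3764  3.1986] tcp [0.5129 0.0741 0.1779] yaw -0.2389 w 0.0265 q6 -77.6
M [-1.0922  0.5162  0.1648] F [-2.1065 -4.5667  5.5726] tcp [0.5129 0.074  0.1781] yaw -0.3411 w 0.0264 q6 -71.8
M [-1.0812  0.5963  0.1862] F [-3.7351 -3.8291  6.1924] tcp [0.5128 0.074  0.1782] yaw -0.3911 w 0.0264 q6 -68.9
M [-1.0697  0.5689  0.0918] F [-2.5582 -4.2217  5.5983] tcp [0.5128 0.074  0.1782] yaw -0.3905 w 0.0263 q6 -68.9
```

```bash
python3 -m handwheel '{"dp":[[-0.02,-0.05,0.05],[0,0,0]],"spin":[0,0],"grip":[1,1]}' >/dev/null; python3 r.py; for i in 1 2 3 4; do python3 -m handwheel '{"dp":[[0,0,0]],"spin":[-0.025],"grip":[1]}' >/dev/null; python3 r.py; done
```

```text
M [-0.884   0.3219  0.0937] F [-2.2278 -3.264   2.9345] tcp [0.5127 0.0739 0.1784] yaw -0.3893 w 0.0264 q6 -69.1
M [-0.9548  0.4282  0.1518] F [-2.0258 -3.1982  3.9565] tcp [0.5127 0.0739 0.1783] yaw -0.4153 w 0.0263 q6 -67.6
M [-0.9675  0.466   0.1828] F [-2.8635 -3.9965  4.6236] tcp [0.5127 0.0739 0.1784] yaw -0.4417 w 0.0266 q6 -66.0
M [-0.9881  0.5086  0.1964] F [-2.3662 -4.9171  5.2119] tcp [0.5127 0.0739 0.1784] yaw -0.467 w 0.0261 q6 -64.6
M [-1.0791  0.564   0.1593] F [-3.3383 -3.3301  5.2108] tcp [0.5126 0.0739 0.1785] yaw -0.4921 w 0.0265 q6 -63.2
```

```bash
python3 -m handwheel '{"dp":[[0,0,0],[0,0,0],[0,0,0],[0,0,0]],"spin":[0,0,0,0],"grip":[0.35,0.2,0,0]}' >/dev/null; python3 r.py; python3 m3.py h; python3 - <<'E'
from dr import *
go('h',[.5803,.0780,.0595],.092,{'side':(195,130,270,195)},k=8)
E
```

```text
M [-0.0233  0.0371 -0.029 ] F [1.1727 0.0797 0.104 ] tcp [0.5127 0.0748 0.1779] yaw -0.4897 w 0.0456 q6 -63.3
tcp [0.5127 0.0745 0.1781] sd [0.     0.0001 0.0001] yaw -0.4897249912515192 F [0.3137 0.1816 0.3079] M [ 0.0032 -0.0136  0.0232] t 21.2167 w 0.04642577229942386
```

View pics/h_ov_side.png

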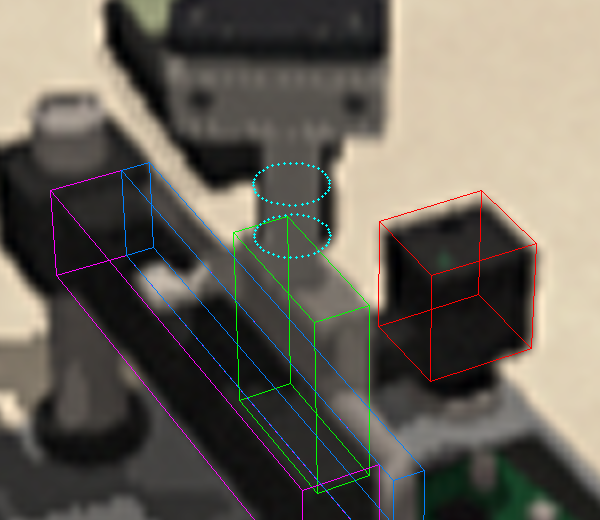

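```bash
cat > pc.py <<'E'
import cv2,sys,numpy as np
A,B=sys.argv[1:3]
a,b=[cv2.cvtColor(cv2.imread(f'pics/{t}_side.png'),cv2.COLOR_BGR2GRAY).astype(np.float32) for t in(A,B)]
# camera housing incl. right/top silhouette
c=[250,150,270,182]
t=a[152:178,244:264]; 
s=8
S=cv2.resize(b[146:184,238:270],None,fx=s,fy=s,interpolation=cv2.INTER_CUBIC); T=cv2.resize(t,None,fx=s,fy=s,interpolation=cv2.INTER_CUBIC)
r=cv2.matchTemplate(S,T,cv2.TM_CCOEFF_NORMED); _,m,_,l=cv2.minMaxLoc(r); print('shift px',(l[0]/s-6,l[1]/s-6),'score',m)
E
python3 pc.py f h; python3 pc.py f f; python3 pc.py e f
python3 - <<'E'
import cv2,numpy as np
a=np.hstack([cv2.resize(cv2.imread(f'pics/{t}_side.png')[140:195,215:275],None,fx=6,fy=6,interpolation=2) for t in 'fh']); cv2.imwrite('pics/fh.png',a)
E
```

```text
shift px (0.0, -0.625) score 0.9953137636184692
shift px (0.0, 0.0) score 0.9999189376831055
shift px (5.625, 1.0) score 0.6882964968681335
```

View pics/fh.png

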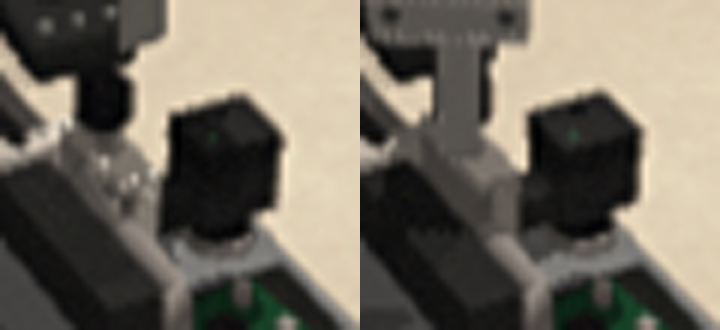

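The clamp has lifted the camera about 2 mm (0.6 px) over 0.55 rad of turn, so the jaw is still taking up slack. I'm regripping stress-free and continuing in small turns, letting the tool follow upward.

```bash
python3 -m handwheel '{"dp":[[0,0,0],[0,0,0],[0,0,0],[0,0,0],[0,0,0],[0,0,0]],"spin":[0,0,0,0,0,0],"grip":[0.3,0.45,1,1,1,1]}' >/dev/null; python3 r.py; for i in 1 2 3 4; do python3 -m handwheel '{"dp":[[0,0,0.01]],"spin":[-0.025],"grip":[1]}' >/dev/null; python3 r.py; done
```

```text
M [-0.2198  0.125   0.0054] F [-0.0191 -0.8924  0.8382] tcp [0.5127 0.0738 0.1784] yaw -0.4898 w 0.0263 q6 -63.3
M [-0.2587  0.0976  0.1428] F [-0.4585 -0.2728  0.32  ] tcp [0.5127 0.0738 0.1785] yaw -0.5156 w 0.0264 q6 -61.8
M [-0.3106  0.0657  0.0958] F [-0.669  -1.4871 -0.4127] tcp [0.5126 0.0738 0.1784] yaw -0.5419 w 0.0266 q6 -60.3
M [-0.3521  0.0427  0.1147] F [-0.624  -1.0538 -0.8348] tcp [0.5126 0.0738 0.1785] yaw -0.5672 w 0.0261 q6 -58.9
M [-0.3739  0.0166  0.205 ] F [ 0.0891 -1.511  -0.7443] tcp [0.5125 0.0738 0.1785] yaw -0.5922 w 0.0263 q6 -57.4
```

```bash
for i in 1 2 3 4; do python3 -m handwheel '{"dp":[[0,0,0]],"spin":[-0.025],"grip":[1]}' >/dev/null; python3 r.py; done
```

```text
M [-0.4393  0.045   0.1371] F [-0.2284 -2.0986 -0.5179] tcp [0.5125 0.0738 0.1785] yaw -0.6172 w 0.0265 q6 -56.0
M [-0.5092  0.0919  0.1414] F [-0.9894 -2.4585 -0.445 ] tcp [0.5125 0.0737 0.1785] yaw -0.6422 w 0.0266 q6 -54.6
M [-0.5687  0.0809  0.1334] F [-0.3961 -1.8544 -2.5048] tcp [0.5125 0.0737 0.1785] yaw -0.6672 w 0.0259 q6 -53.1
M [-0.6425  0.1692  0.187 ] F [-1.4108 -1.6299 -1.7935] tcp [0.5124 0.0737 0.1785] yaw -0.6922 w 0.0261 q6 -51.7
```

```bash
sed -i "s/print('M'/print('J6',round(float(o['joint_torque'][5]),3),'M'/" r.py; for i in 1 2 3 4; do python3 -m handwheel '{"dp":[[0,0,0]],"spin":[-0.025],"grip":[1]}' >/dev/null; python3 r.py; done
```

```text
J6 -0.073 M [-0.6383  0.196   0.1584] F [-0.3242 -3.9758 -2.2098] tcp [0.5124 0.0737 0.1785] yaw -0.7172 w 0.0269 q6 -50.3
J6 -0.066 M [-0.7817  0.2737  0.177 ] F [-0.6703 -3.9871 -2.3274] tcp [0.5124 0.0737 0.1785] yaw -0.7423 w 0.0266 q6 -48.8
J6 -0.057 M [-0.8296  0.1766  0.2156] F [-1.6853 -3.0267 -1.5126] tcp [0.5124 0.0737 0.1785] yaw -0.7673 w 0.0265 q6 -47.4
J6 -0.052 M [-0.9017  0.2687  0.1103] F [-1.835  -3.6697 -1.4626] tcp [0.5124 0.0737 0.1785] yaw -0.7922 w 0.0265 q6 -46.0
```

```bash
python3 m3.py i; python3 r.py; python3 pc.py f i; python3 pc.py h i
```

```text
tcp [0.5124 0.0737 0.1785] sd [0. 0. 0.] yaw -0.7910191540136282 F [-2.0443 -4.1035 -2.0233] M [-0.9573  0.3568  0.0988] t 23.0167 w 0.02635206667492127
J6 0.093 M [-0.9911  0.3558  0.0826] F [-1.4879 -5.17   -2.116 ] tcp [0.5124 0.0737 0.1786] yaw -0.7901 w 0.0264 q6 -46.1
shift px (0.0, -0.625) score 0.9952778816223145
shift px (0.0, 0.0) score 0.9995083808898926
```

```bash
python3 -m handwheel '{"dp":[[-0.02,-0.06,-0.02],[0,0,0]],"spin":[0,0],"grip":[1,1]}' >/dev/null; cat > l.py <<'E'
from lib import *
o=env.get_obs(); R=o['ee_rot']; y=np.arctan2(R[1,0],R[0,0])-np.pi/2
open('log.txt','a').write(f"{y} {o['moment'][2]} {o['joint_torque'][5]} {o['wrist_force'][0]} {o['wrist_force'][1]} {o['wrist_force'][2]}\n")
print(f"{y:.4f} Mz {o['moment'][2]:.3f} J6 {o['joint_torque'][5]:.3f} F",o['wrist_force'],o['tool_pos'])
E
python3 l.py; for i in 1 2 3 4 5 6 7 8; do python3 -m handwheel '{"dp":[[0,0,0]],"spin":[-0.0125],"grip":[1]}' >/dev/null; python3 l.py; done
```

```text
-0.7899 Mz 0.067 J6 0.079 F [-0.7879 -2.6623 -1.6791] [0.5124 0.0736 0.1785]
-0.8026 Mz 0.148 J6 -0.006 F [-1.4678 -2.4713 -1.6578] [0.5124 0.0736 0.1786]
-0.8156 Mz 0.189 J6 0.063 F [-1.6602 -3.6282 -2.0814] [0.5124 0.0736 0.1785]
-0.8283 Mz 0.182 J6 0.078 F [-2.7528 -2.9109 -1.8983] [0.5124 0.0736 0.1786]
-0.8409 Mz 0.157 J6 0.084 F [-1.5734 -2.4014 -1.269 ] [0.5124 0.0736 0.1786]
-0.8534 Mz 0.257 J6 0.088 F [-1.7215 -2.8181 -1.4236] [0.5124 0.0736 0.1786]
-0.8659 Mz 0.218 J6 0.093 F [-2.7658 -2.3393 -2.0166] [0.5124 0.0736 0.1785]
-0.8784 Mz 0.166 J6 0.097 F [-2.4836 -2.584  -0.8684] [0.5124 0.0735 0.1785]
-0.8910 Mz 0.227 J6 0.101 F [-2.7045 -1.9037 -0.6529] [0.5124 0.0735 0.1785]
```

```bash
for i in 1 2 3 ; do python3 -m handwheel '{"dp":[[0,0,0]],"spin":[-0.0125],"grip":[1]}' >/dev/null; python3 l.py; done; echo back; for i in 1 2 3 4 5 6; do python3 -m handwheel '{"dp":[[0,0,0]],"spin":[0.0125],"grip":[1]}' >/dev/null; python3 l.py; done
```

```text
-0.9035 Mz 0.254 J6 0.105 F [-3.3978 -1.9146 -0.2939] [0.5124 0.0735 0.1785]
-0.9160 Mz 0.200 J6 0.109 F [-2.0007 -1.9799 -2.0575] [0.5124 0.0735 0.1785]
-0.9285 Mz 0.281 J6 0.113 F [-2.9965 -3.2675 -1.5697] [0.5124 0.0735 0.1786]
back
-0.9154 Mz 0.016 J6 0.308 F [-3.6624 -1.5892 -0.5318] [0.5124 0.0735 0.1786]
-0.9017 Mz -0.004 J6 0.174 F [-3.4562 -2.133  -1.0628] [0.5124 0.0735 0.1786]
-0.8889 Mz 0.005 J6 0.148 F [-3.244  -1.2567 -0.9369] [0.5124 0.0735 0.1785]
-0.8763 Mz 0.066 J6 0.141 F [-2.2404 -0.7864 -2.2836] [0.5125 0.0735 0.1785]
-0.8637 Mz 0.026 J6 0.137 F [-2.0764 -1.4495 -1.3681] [0.5125 0.0735 0.1785]
-0.8511 Mz 0.044 J6 0.132 F [-3.1764 -1.8942 -1.4744] [0.5125 0.0736 0.1785]
```

Turning both ways separates the terms. Clockwise takes about 0.24 N m and back about 0.01, so drag is about 0.11 and clamp torque was about 0.12 at yaw -0.93. I'm retightening to just short of that and letting go.

```bash
for i in 1 2 3 4 5; do python3 -m handwheel '{"dp":[[0,0,0]],"spin":[-0.0125],"grip":[1]}' >/dev/null; python3 l.py; done; python3 -m handwheel '{"dp":[[0,0,0],[0,0,0],[0,0,0],[0,0,0],[0,0,0],[0,0,0]],"spin":[0,0,0,0,0,0],"grip":[1,0.35,0.2,0,-0.2,-0.3]}'; python3 m3.py j; python3 pc.py f j; python3 pc.py i j
```

```text
-0.8642 Mz 0.204 J6 -0.063 F [-3.9008 -1.565  -1.801 ] [0.5125 0.0735 0.1786]
-0.8780 Mz 0.178 J6 0.071 F [-2.7503 -2.0875 -1.7212] [0.5125 0.0735 0.1785]
-0.8907 Mz 0.273 J6 0.096 F [-3.5158 -1.1947  0.0149] [0.5125 0.0735 0.1786]
-0.9033 Mz 0.201 J6 0.103 F [-3.0206 -1.5267 -2.0453] [0.5125 0.0735 0.1785]
-0.9159 Mz 0.217 J6 0.108 F [-2.8318 -1.3475 -0.8447] [0.5125 0.0735 0.1786]
time: 25.52
tool_pos: [0.5135, 0.0736, 0.1792]
ee_rot: [[0.793, 0.002, -0.61], [0.61, 0.0, 0.793], [0.002, -1.0, -0.001]]
wrist_force: [0.2, 0.2, 0.2]
gripper_width: 0.0537
tcp [0.513  0.0735 0.1789] sd [0.0002 0.     0.0001] yaw -0.9148724895906347 F [-0.1493  0.1     0.07  ] M [-0.0264  0.0033 -0.0095] t 25.7167 w 0.06101872058185396
shift px (0.0, -0.75) score 0.9958780407905579
shift px (-0.125, -0.125) score 0.9987009763717651
```

```bash
python3 -m handwheel '{"dp":[[0,0,1.5],[0,0,2.5],[0,0,3],[2,-2,3],[3,-3,1],[3,-2.5,0],[3,-2,0],[0,0,0],[0,0,0]],"spin":[0,0,0,0,0,0,0,0,0],"grip":[-0.3,-0.3,-0.3,-0.3,-0.3,-0.3,-0.3,-0.3,-0.3]}'; python3 m3.py k
python3 - <<'E'
import numpy as np
L=np.loadtxt('log.txt'); y=L[:,0];m=L[:,1]
d=np.r_[0,np.diff(y)]; s=np.where(d<0,1,-1.)
use=np.ones(len(y),bool); use[0]=False; use[1]=False; 
rev=[i for i in range(2,len(y)) if s[i]!=s[i-1]]; use[rev]=False
A=np.c_[s[use],np.ones(use.sum()),-(y[use]+.915)]
c,r,_,_=np.linalg.lstsq(A,m[use],rcond=None); res=m[use]-A@c; sg=res.std(ddof=3); cov=np.linalg.inv(A.T@A)*sg**2
print('drag,extra@-.915,slope',c,'se',np.sqrt(np.diag(cov)))
c2=np.linalg.lstsq(A[:,:2],m[use]-.42*A[:,2],rcond=None)[0]; print('slope .42:',c2)
E
python3 - <<'E'
from dr import *
go('k',[.5803,.0780,.0595],.092,{'side':(195,130,270,195)},k=8)
a=cv2.imread('pics/k_top.png')[170:240,170:260]; cv2.imwrite('pics/k_tc.png',cv2.resize(a,None,fx=7,fy=7,interpolation=2))
E
```

```text
time: 26.47
tool_pos: [0.6217, -0.0214, 0.2864]
ee_rot: [[0.794, -0.003, -0.608], [0.608, 0.001, 0.794], [-0.002, -1.0, 0.002]]
wrist_force: [0.0, -0.1, 0.7]
gripper_width: 0.061
tcp [ 0.6206 -0.0197  0.2878] sd [0.0002 0.0004 0.0006] yaw -0.9144600935980607 F [-0.1474 -0.0107 -0.0423] M [-0.0284  0.0147  0.0024] t 26.6667 w 0.06127343932829761
drag,extra@-.915,slope [0.09282401 0.1365195  0.4211286 ] se [0.00934288 0.01382274 0.27395163]
slope .42: [0.09282565 0.1364775 ]
```

View pics/k_ov_side.png

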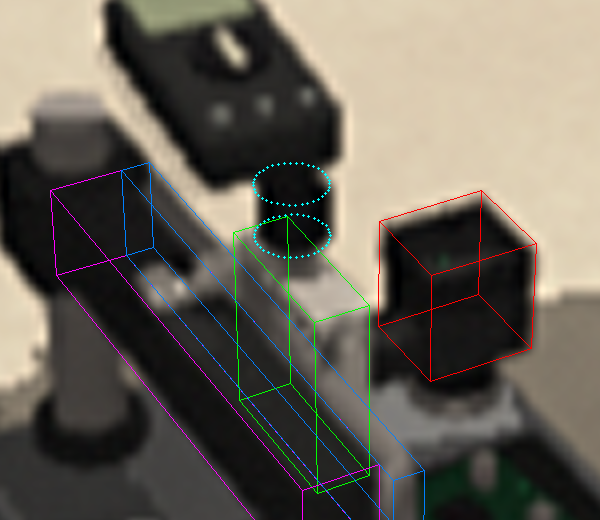

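View pics/k_tc.png

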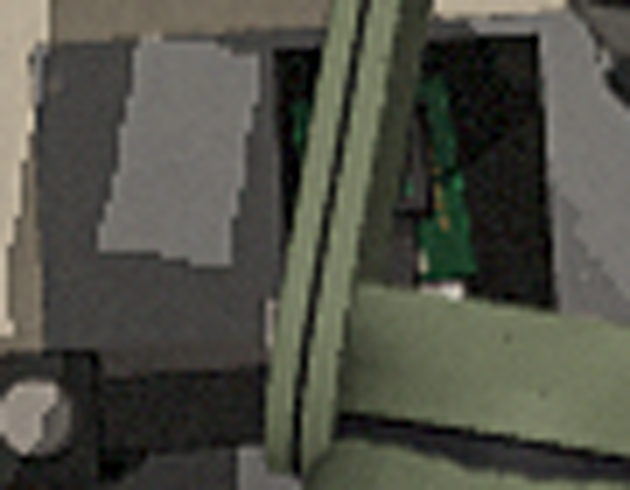

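```bash
python3 - <<'E'
import cv2,numpy as np
g=lambda t,n='side':cv2.cvtColor(cv2.imread(f'pics/{t}_{n}.png'),cv2.COLOR_BGR2GRAY).astype(np.float32)
s=8
def m(a,b,x0,y0,x1,y1,r=4):
    T=cv2.resize(a[y0:y1,x0:x1],None,fx=s,fy=s,interpolation=2);S=cv2.resize(b[y0-r:y1+r,x0-r:x1+r],None,fx=s,fy=s,interpolation=2)
    _,v,_,l=cv2.minMaxLoc(cv2.matchTemplate(S,T,cv2.TM_CCOEFF_NORMED)); return (l[0]/s-r,l[1]/s-r,round(v,4))
for b in('e','f','k'): 
    print(b,'knob',m(g('d'),g(b),226,150,240,166),'carr top right',m(g('d'),g(b),230,164,243,178),'static stop',m(g('d'),g(b),210,160,222,170),'column',m(g('d'),g(b),198,140,212,160))
a=np.hstack([cv2.resize(cv2.imread(f'pics/{t}_side.png')[140:195,205:270],None,fx=6,fy=6,interpolation=2) for t in 'dk']); cv2.imwrite('pics/dk.png',a)
E
```

```text
e knob (0.5, 0.0, 0.9897) carr top right (0.125, 0.125, 0.9756) static stop (0.0, 0.0, 0.9994) column (0.0, 0.0, 0.9994)
f knob (0.5, 0.0, 0.9732) carr top right (0.625, 0.625, 0.6972) static stop (0.0, -0.125, 0.9909) column (0.0, 0.125, 0.9507)
k knob (0.125, -0.125, 0.9858) carr top right (0.125, 0.0, 0.8759) static stop (0.0, 0.25, 0.9598) column (0.0, 0.25, 0.9698)
```

View pics/dk.png

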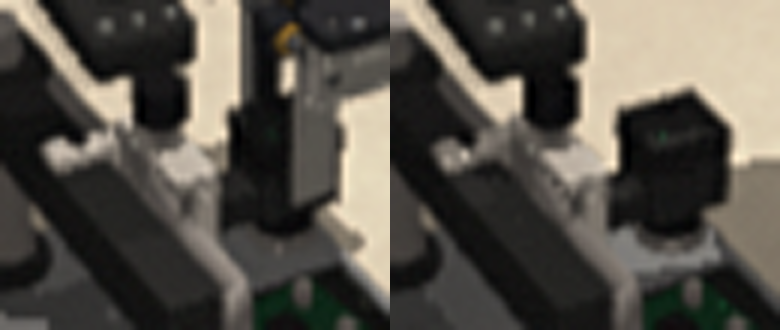

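```bash
python3 - <<'E'
from lib import *
o=env.get_obs(); print(o['time'],o['wrist_force'],o['qvel'])
print(env.job_done())
E
```

```text
26.7667 [-0.7475  0.4342 -0.2752] [-0.0288  0.0413 -0.3974  0.0887 -0.0344 -0.1354]
the job is handed in; nothing more can be done
None
```

The camera head is mounted against the stop and clamped, and I handed the job in at about 26.8 s. The hand-in gives no verdict.

**What I did:** I picked the larger grey/black head, gripped its housing and slid it on from the open end. Wrist force stayed under about 2 N through the lead-in. It met the stop at about 7 N, and I eased that to about 4 N before letting go. I then turned the knob about 0.97 rad clockwise in two grips and let go. The last turn included a short back-turn and retightening to separate drag from clamp torque.

**Last checks:**
- **Position:** In the side picture the knob was back within about 0.15 px (roughly 0.4 mm) of where it sat when held at the stop, and the camera had risen about 2 mm from its sag. My push was towards the stop throughout tightening. The top view was hidden by the arm, so the gap at the stop is confirmed from the side view only.
- **Clamp:** Drag came out at about 0.09 N m and clamp torque above it at about 0.13 ± 0.015 N m. That is a little more than the nominal 0.10 but below the 0.17 limit. The torque readings were noisy (about 0.03 N m), and I could not measure the lip force directly.
- **Bystanders:** No contact showed in the forces or pictures I looked at. I did not measure their positions again.
- **Disagreement:** The two cameras differed by about 3 mm on the stand's position. I treated that as calibration bias in the side camera, and contact with the stop came where the top picture put it.

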